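# Level, lock and load the inspection table

## Robot

A 6-joint arm with a two-finger parallel gripper is mounted at the origin on a cart in front of the work surface, level with it; the furniture and walls round the work are solid. World frame = base frame: x ahead of the robot, y to its left, z up, the work surface at z = 0. Lengths are in m, angles in rad, forces in N, time in s.
With the tool pointing down it reaches from about 0.325 to 0.75 m from the base axis. Payload 7.6 kg.
Tool frame: the origin (TCP) lies where the fingers leave the gripper's body, on its centre line; the fingertips stand 73 mm ahead of it and the grasp point (between the pads) lies 54 mm ahead of it (nose_length is the z of the fingertips in the tool frame, in m); z points along the fingers, y is the line along which they close (so a half turn about z gives the same grasp; the last joint's range is limited). The gripper opens to 85 mm and grips with 20 to 120 N. Pads are 22 mm wide; open, the fingers measure 114 mm over their backs; the gripper's body (76 mm by 85 mm) begins 54 mm behind the grasp point. The pads swing forward as they close: fully open they stand 13 mm farther back than shut.
Start: joints at [1.165, 0.052, 1.401, -0, 1.689, -0.07], TCP at [0.173, 0.496, 0.304] pointing down, gripper open.
Joint ranges: [-2.9, 2.9], [-0.91, 2.17], [0.12, 2.37], [-1.06, 4.2], [0.26, 2.73], [-2.93, 2.93]. Speed limits (rad/s): [2.57, 2.57, 3.01, 3.14, 3.14, 3.14].

## Interface

Orientations are given as a unit quaternion [x, y, z, w].
In Python, from rig import * gives the robot as it stands.
- The arm moves only by the tool arm_command, never from a script. Its argument "rows" is a list of rows, each a list of 3 entries, a list of its own where there are three numbers: the shift along the world's x, y, z in units of 0.025 m (1.0 is 0.025 m), then the turn about the world's z in units of 0.12 rad (1.0 is 0.12 rad), then the opening, from 0 (shut) to 1 (fully open). A call has 1 to 5 rows; each row shifts and turns the commanded pose from where the row before left it; what a row does not reach is not made up. A row lasts 1/12 s, in which the tool goes at most 41.7 mm and 7.16 degrees, less where a joint would pass 70% of its speed; a pose out of reach is approached as far as the arm can. A call with a number of a shift or a turn outside -1 to 1 is refused whole. A call with a gripper value outside its range is refused whole. The fingers move at their own pace and stop on an object; "squeeze" is the grip in N (left out, the last holds). Time passes only in rows, so rows that do not move let the fingers close. It gives the time, the measured TCP pose, the force, the opening and the grip force at its end, in the units of the state.
- get_state(): the state, without advancing time (a new reading comes with each control period).
- grab_frame(name): name is "scene" or "top" or "wrist"; returns a dict with "image" (400x640x3 uint8, blue, green, red), "camera_matrix" (3x3 intrinsics, pixels), "dist_coeffs" ([k1, k2, p1, p2, k3] as OpenCV has them; the pictures are not rectified), "eye" and "attitude" of the camera in the world; the wrist camera has in their place "mount" (4x4, takes a point from camera to tool coordinates, whose origin is the TCP and whose axes are the flange's). Camera axes: x right, y up, looking along -z (the intrinsics and any distortion apply to the point x, -y, -z); pixel columns grow to the right and rows downward; lengths in m; the calibration is good to about 2 mm. A picture is of the moment at which its call begins: read the wrist's pose just before it. There is no depth.
- hand_in(): hands the job in; it is judged then, once.
Trained networks look in a picture, given as the dict that the camera call returned (one of the last four; its "shot" number tells which), for a name from the list of things; names that differ only in an ending like _2 or _b are one class to them, and where a whole thing is asked for, a point or a joint stands for the part that bears it (a point fixed in the world has none). Each returns a list of dicts, best first, with "score" (0 to 1); they miss things now and then, are a little off and sometimes report something else, mostly with a low value. They report only what shows in the picture. A call takes as long as a camera call. They do not tell look-alikes from the thing itself.
- trace(query, picture): "pixels" (400x640 bool, what is visible of it) and "extent" ([centre column, centre row, width, height] in pixels, round what is visible of it).
- place_of(query, picture): "pixel" ([column, row] in pixels: a listed point, or the origin of a listed thing).
The state is a dict: "time_s": time; "q": joint angles; "qd": joint speeds; "tau": joint torques, N m; "eef_pos": TCP position; "tool_rot": TCP orientation; "ft_force": force on the tool from outside, world axes, zero at the start; "moment": the same for the moment, N m; "grip_width": finger opening in m; "grasp_force": force on a finger pad.
Only numpy, scipy, OpenCV 4.12 (cv2) and the standard library are available. Lean on these libraries where they do the work, as an engineer would, in place of code of your own. Each camera call takes 0.05 s, during which the arm holds its last target. There are 200 camera calls.

## Task

Make the small inspection table ready on the bench: turn its two black knobs until its aluminium plate sits level, and then lock it by pushing the red-handled pin fully home through the bracket and the plate's eye. Once it is locked, stand every hose coupling and the copper pipe stub (those that are there) upright on the plate, beside the ball level and not on it, leave the plate level and leave the other things on the bench where they lie.

Things in the scene. Friction and masses are not known exactly. Their poses are not given: they have to be found in the camera images.
- base: blue base of the inspection table, fixed to the bench, about 210 x 280 mm, slab 12 mm thick. Origin at its middle on the bench surface, z up, x towards the far knob, y towards the bracket. A pedestal under the plate's centre carries the plate on a universal joint 44 mm above the bench.
- plate: tilting aluminium plate, 150 x 150 x 8 mm, with tongues to the knobs and the bracket. Origin at the pivot, centre of its underside, 44 mm above the bench; x, y as the base when level, z its normal: level when z is vertical. Starts 2 to 8 degrees out of level. The far knob moves its +x side up or down, the side knob its -y side, independently; it stays where the knobs leave it.
- plate_top (a point): centre of the plate's upper face, 52 mm above the bench, axes as the plate. Round it lies the ball level, 36 mm diameter, 4 mm proud of the plate; its dark steel ball settles to the low side and lies inside the small black ring when the plate is level. Parts stand on the rest of the 150 x 150 mm square.
- far_knob_grip (a point): middle of the far knob's grip, 105 mm from the plate's centre along base +x; its axis is upright but leans up to 0.09 rad sideways with the other knob's tilt. Round black knob, 36 mm diameter, 66 to 94 mm above the bench (plate tongue below, up to 62 mm); 0.1 N m. Counter-clockwise from above raises the plate's side at this knob, clockwise lowers it, by 0.035 rad (2 degrees) per radian; starts within 2.6 rad of level.
- side_knob_grip (a point): the same for the other, identical black knob, 105 mm from the plate's centre along base -y: counter-clockwise from above raises the plate's -y side by 0.035 rad per radian. Upright axis. White marks on the knobs' tops show their angle.
- eye_axis (a point): centre of the plate's eye when level, 48 mm above the bench, at (-20, 125, 48) mm in the base frame; axes as the base. The eye (14 mm hole, 10 mm thick) sits between two fixed steel ears (8 mm thick, 28 mm wide, 62 mm high, 13 mm holes) centred 25 mm before and behind it along x. The holes run along the base's x; the pin goes in from the robot's side, towards +x.
- lock_pin: locking pin, lying flat, 114 mm long, 80 g: red grip block 40 x 18 x 20 mm (x, y, z) and a steel rod 8 mm in diameter, 74 mm long (last 6 mm tapered), leaving it along +x with its axis 8 mm above the block's underside. Origin at the centre of the block's underside, z up as it lies. Fully home, the block's front touches the near ear and the rod end stands 16 mm out of the far ear.
- pin_tip (a point): end of the rod, at (94, 0, 8) mm in the pin's frame.
- fitting_1: brass hose coupling, the large one, standing upright on the bench at the start, 41 mm tall; origin at the centre of its foot, z up along it. Foot 26 mm diameter up to 20 mm, hexagon 24 x 28 mm from 20 to 29 mm, barbed end 19 mm diameter above; 90 g. Absent (None) in some starts.
- fitting_2: dark iron hose coupling, the middle one, standing upright on the bench at the start, 41 mm tall; origin at the centre of its foot, z up along it. Foot 23 mm diameter up to 20 mm, hexagon 21 x 24 mm from 20 to 29 mm, barbed end 17 mm diameter above; 90 g. Absent (None) in some starts.
- fitting_3: brass hose coupling, the small one, standing upright on the bench at the start, 41 mm tall; origin at the centre of its foot, z up along it. Foot 20 mm diameter up to 20 mm, hexagon 18 x 20 mm from 20 to 29 mm, barbed end 14 mm diameter above; 90 g. Absent (None) in some starts.
- pipe_stub: copper pipe stub, standing upright on the bench at the start, 85 mm tall; origin at the centre of its foot, z up along it. A plain cylinder 22 mm in diameter, 220 g. Absent (None) in some starts.
- bearing: ball bearing, 47 mm diameter, 14 mm high, lying on the bench: leave it alone.
- tape_roll: roll of black tape, 66 mm diameter, 19 mm high, lying on the bench: leave it alone.
- marker: white and black marker pen, 128 mm long, 17 mm thick, lying on the bench: leave it alone.
There are look-alikes about, which are no part of the job. Leave any blue look-alike of the fitting_1 alone.

How it is judged:
On the way, in this order (a step that is already met when the one before it is completed fails the run):
1. the plate is level (within 0.9 degree) (angle between plate's own z axis and vertical below 0.016 rad), for 0.3 s.
2. the pin is home through both bracket ears and the plate's eye, with the plate level (angle between plate's own z axis and vertical below 0.016 rad and x of pin_tip in the frame of base above 0.017 m and y of pin_tip in the frame of base between 0.116 and 0.134 m and z of pin_tip in the frame of base between 0.039 and 0.057 m and angle between the x axis of lock_pin and the x axis of base, either way round below 0.18 rad), for 0.3 s.
3. all the fittings that are there stand on the plate (x of fitting_1 in the frame of plate_top between -0.072 and 0.072 m and y of fitting_1 in the frame of plate_top between -0.072 and 0.072 m and z of fitting_1 in the frame of plate_top between -0.003 and 0.003 m and angle between each of fitting_1, fitting_2, fitting_3, pipe_stub's own z axis and vertical below 0.1 rad and linear speed of each of fitting_1, fitting_2, fitting_3, pipe_stub below 0.02 m/s and x of fitting_2 in the frame of plate_top between -0.072 and 0.072 m and y of fitting_2 in the frame of plate_top between -0.072 and 0.072 m and z of fitting_2 in the frame of plate_top between -0.003 and 0.003 m and x of fitting_3 in the frame of plate_top between -0.072 and 0.072 m and y of fitting_3 in the frame of plate_top between -0.072 and 0.072 m and z of fitting_3 in the frame of plate_top between -0.003 and 0.003 m and x of pipe_stub in the frame of plate_top between -0.072 and 0.072 m and y of pipe_stub in the frame of plate_top between -0.072 and 0.072 m and z of pipe_stub in the frame of plate_top between -0.003 and 0.003 m), for 0.2 s.
At the end, for the whole second after the job is handed in: Plate level within 0.9 degree; pin through both ears and the eye, within 8 mm of fully home and 9 mm of the hole axis; every fitting present at rest upright (0.1 rad) with its foot on the plate face (3 mm, not on the ball level), its centre within 72 mm of the plate centre each way (all of step 2 and all of step 3); the robot touches nothing.
It fails at once if the bearing is moved more than 3 cm (distance of bearing from where it was at the start of the episode above 0.03 m).
It fails at once if the tape roll is moved more than 3 cm (distance of tape_roll from where it was at the start of the episode above 0.03 m).
It fails at once if the marker is moved more than 3 cm (distance of marker from where it was at the start of the episode above 0.03 m).
Of fitting_1, fitting_2, fitting_3, pipe_stub only 3 to 4 are there at a start; the rules pass over those that are not, and their reading is None.
At some moment in a run one of lock_pin may be knocked a few centimetres aside while the robot is not near it.
It also fails if it takes over 210 s, if anything falls off the work surface, if the arm or the gripper's body presses on something with over 40 N, if the wrist force passes 120 N, or if a joint passes its speed limit or range.

## Working session

There is one attempt and no reset: what is moved stays moved. The work goes in short steps, Python scripts to look and compute and a tool call to move; the robot and the scene stay as the last step left them, time stands still between calls to the robot, and variables do not carry over. Pictures are saved under pics/ and viewed, at most 14 in all, crops included, and the job is handed in when it is done.

Besides the shell and the picture viewer there is one more tool, called as name(argument=value, ...), one argument or row to a line, values as JSON. arm_command: Moves the arm, as the interface text tells. Shifts and turns lie within -1 to 1; 1 stands for 0.025 m of shift or 0.12 rad of turn. Its arguments: {"type":"object","properties":{"rows":{"type":"array"},"squeeze":{"type":"number"}},"required":["rows"]}

```bash
ls; mkdir -p pics; cat > h.py <<'E'
from rig import *
import numpy as np, cv2
from scipy.spatial.transform import Rotation as R
def cam(f,s=None):
    if 'mount' in f:
        M=np.array(f['mount']);Rt=R.from_quat(s['tool_rot']).as_matrix()
        return Rt@M[:3,3]+np.array(s['eef_pos']),Rt@M[:3,:3]
    a=np.array(f['attitude'],float)
    Rm=a if a.shape==(3,3) else R.from_quat(a).as_matrix()
    return np.array(f['eye']),Rm
def ray(f,px,s=None):
    e,Rm=cam(f,s)
    p=cv2.undistortPoints(np.array([[px]],float),np.array(f['camera_matrix'],float),np.array(f['dist_coeffs'],float))[0,0]
    return e,Rm@np.array([p[0],-p[1],-1.])
def at(f,px,z,s=None):
    e,d=ray(f,px,s); return e+d*(z-e[2])/d[2]
def proj(f,P,s=None):
    e,Rm=cam(f,s); c=(np.atleast_2d(P)-e)@Rm; c=c*[1,-1,-1]
    return cv2.projectPoints(c,np.zeros(3),np.zeros(3),np.array(f['camera_matrix'],float),np.array(f['dist_coeffs'],float))[0][:,0]
Z=dict(base=0,plate=.044,plate_top=.052,far_knob_grip=.08,side_knob_grip=.08,eye_axis=.048,lock_pin=0,pin_tip=.008,fitting_1=0,fitting_2=0,fitting_3=0,pipe_stub=0,bearing=0,tape_roll=0,marker=0)
E
python3 - <<'E'
from h import *
s=get_state();print(s)
for n in ('top','scene'):
    f=grab_frame(n);cv2.imwrite(f'pics/{n}0.png',f['image']);print(n,f['eye'],f['attitude'])
    for q in Z:
        for r in place_of(q,f)[:4]:
            print(q,round(r['score'],2),np.round(r['pixel']),np.round(at(f,r['pixel'],Z[q]),3))
E
```

```text
pics
{'time_s': 0.0, 'q': array([ 1.16470259e+00,  5.28346012e-02,  1.40173336e+00, -6.08534241e-06,
        1.68861064e+00, -7.03064536e-02]), 'qd': array([-5.28524236e-04, -2.08496605e-03,  6.50124009e-04,  5.56843767e-05,
       -2.38879250e-03,  1.03575414e-03]), 'tau': array([-1.70777294e-03, -3.81663215e+01, -3.60187805e+01, -1.81298888e-04,
        6.26193389e-03, -1.22953338e-04]), 'eef_pos': array([0.17290106, 0.4955092 , 0.30306911]), 'tool_rot': array([ 1.67106276e-01,  9.85938570e-01, -7.71296896e-04, -1.84168813e-04]), 'ft_force': array([ 0.12057541,  1.15148544, -0.02493347]), 'moment': array([-1.91628640e-02,  3.66597794e-02, -6.13172115e-05]), 'grasp_force': 0.0, 'grip_width': 0.08536576344902791}
top [-0.49216947  0.17398403  1.36962781] [-0.21773697  0.25836356  0.71526354 -0.61174909]
scene [ 0.05739593 -0.91021559  0.77497696] [ 0.46285027 -0.11186644 -0.19195085  0.85814358]
base 0.58 [327. 206.] [0.57  0.085 0.   ]
plate 0.81 [324. 195.] [0.56  0.084 0.044]
plate 0.3 [304. 280.] [ 0.366 -0.209  0.044]
plate_top 0.58 [325. 191.] [0.566 0.091 0.052]
far_knob_grip 
[... 448 characters left out ...]
 [ 0.45  -0.252  0.   ]
fitting_1 0.42 [408. 309.] [ 0.557 -0.349  0.   ]
fitting_2 0.6 [393. 276.] [ 0.583 -0.246  0.   ]
fitting_2 0.53 [328. 208.] [0.569 0.076 0.   ]
fitting_2 0.43 [345. 295.] [ 0.45  -0.252  0.   ]
fitting_2 0.42 [408. 309.] [ 0.557 -0.349  0.   ]
fitting_3 0.6 [393. 276.] [ 0.583 -0.246  0.   ]
fitting_3 0.53 [328. 208.] [0.569 0.076 0.   ]
fitting_3 0.43 [345. 295.] [ 0.45  -0.252  0.   ]
fitting_3 0.42 [408. 309.] [ 0.557 -0.349  0.   ]
pipe_stub 0.91 [375. 322.] [ 0.471 -0.349  0.   ]
bearing 0.53 [303. 282.] [ 0.38  -0.172  0.   ]
tape_roll 0.8 [428. 268.] [ 0.678 -0.258  0.   ]
marker 0.41 [303. 162.] [0.613 0.356 0.   ]
marker 0.41 [322. 193.] [0.588 0.156 0.   ]
```

```bash
python3 - <<'E'
import cv2
a=cv2.imread('pics/top0.png')[130:350,220:470]
cv2.imwrite('pics/c0.png',cv2.resize(a,None,fx=3,fy=3,interpolation=cv2.INTER_CUBIC)[:600,:800])
E
```

```text
(no output)
```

View pics/c0.png

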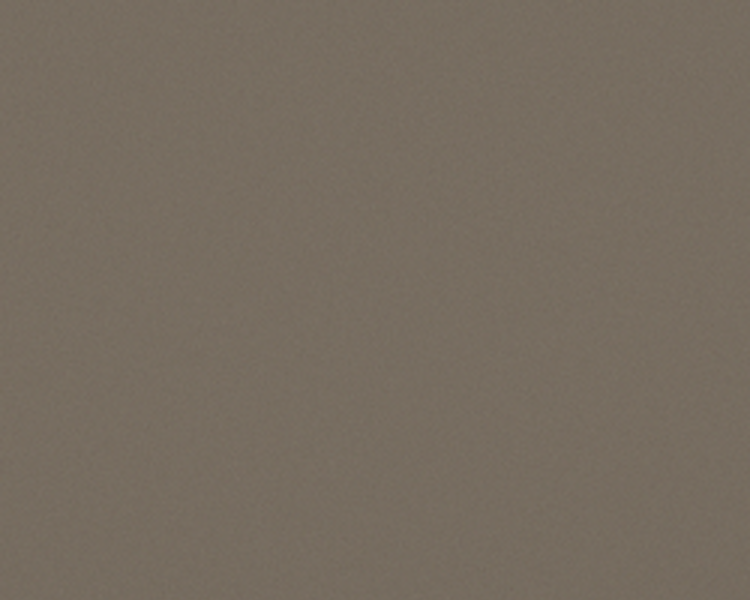

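View pics/scene0.png

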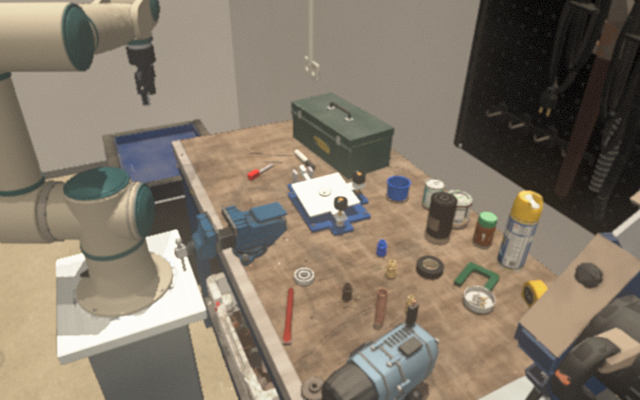

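The top camera sees only a blank surface (blocked). The scene view shows the table at (325,195), pin (260,172), fittings about (391,268), (347,291), (411,310), pipe (381,308) and a blue look-alike (381,247). I'll enlarge that area.

```bash
python3 - <<'E'
import cv2
a=cv2.imread('pics/scene0.png')
cv2.imwrite('pics/c1.png',cv2.resize(a[145:335,240:450],None,fx=3.1,fy=3.1,interpolation=cv2.INTER_CUBIC))
E
```

```text
(no output)
```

View pics/c1.png

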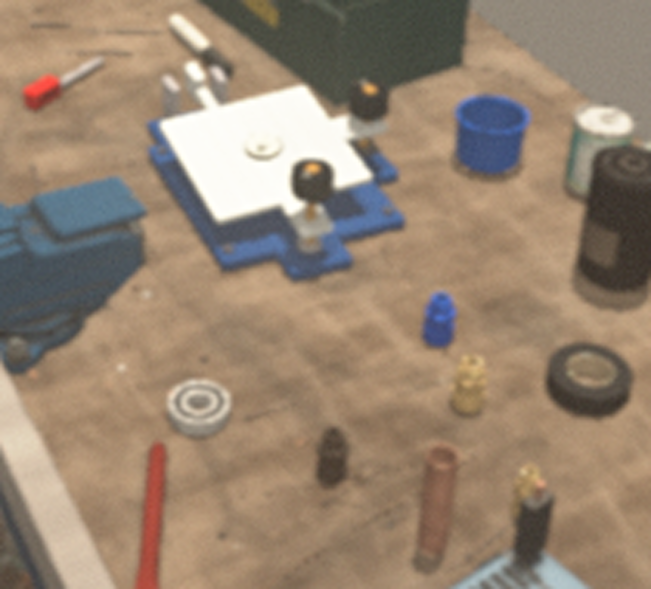

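arm_command(
  rows=[
    [[0.87, -1, 0.4], 0, 1],
    [[0.87, -1, 0.4], 0, 1],
    [[0.87, -1, 0.4], 0, 1],
    [[0.87, -1, 0.4], 0, 1],
    [[0.87, -1, 0], 0, 1],
  ],
)

```text
time_s: 2.02
eef_pos: [0.2826, 0.3697, 0.3463]
tool_rot: [0.167, 0.986, 0.002, 0.001]
ft_force: [-0.3, -0.5, 0.4]
grip_width: 0.0853
grasp_force: 0.0
```

arm_command(
  rows=[
    [[0.87, -1, 0], 0, 1],
    [[0.87, -1, 0], 0, 1],
    [[0.87, -1, 0], 0, 1],
    [[0.87, -1, 0], 0, 1],
    [[0.87, -1, 0], 0, 1],
  ],
)

```text
time_s: 2.43
eef_pos: [0.3912, 0.2443, 0.3441]
tool_rot: [0.167, 0.986, 0.0, 0.0]
ft_force: [0.7, 1.0, -0.5]
grip_width: 0.0856
grasp_force: 0.0
```

arm_command(
  rows=[
    [[0.87, -1, 0], 0, 1],
    [[0.87, -1, 0], 0, 1],
    [[0.87, -1, 0], 0, 1],
    [[0, 0, 0], 0, 1],
    [[0, 0, 0], 0, 1],
  ],
)

```text
time_s: 2.85
eef_pos: [0.4564, 0.1696, 0.3436]
tool_rot: [0.169, 0.986, -0.0, -0.0]
ft_force: [0.3, 0.2, 0.5]
grip_width: 0.0855
grasp_force: 0.0
```

```bash
python3 - <<'E'
from h import *
s=get_state();print(s['time_s'],s['eef_pos'],s['q'],R.from_quat(s['tool_rot']).as_matrix().round(3))
f=grab_frame('wrist');cv2.imwrite(f'pics/w1.png',f['image']);print(np.round(f['mount'],3),f['camera_matrix'],cam(f,s))
for q in Z:
    for r in place_of(q,f)[:4]:
        print(q,round(r['score'],2),np.round(r['pixel']),np.round(at(f,r['pixel'],Z[q],s),3))
E
```

```text
2.85 [0.45636913 0.16957349 0.34359741] [ 2.79792406e-01 -6.19506214e-02  1.43615276e+00  2.46072239e-04
  1.76808992e+00 -9.52216860e-01] [[-0.943  0.332 -0.001]
 [ 0.332  0.943  0.   ]
 [ 0.001 -0.    -1.   ]]
[[ 0.     0.95   0.312  0.081]
 [ 1.    -0.    -0.     0.   ]
 [-0.     0.312 -0.95  -0.068]
 [ 0.     0.     0.     1.   ]] [[357.08938482   0.         319.77941546]
 [  0.         357.08938482 197.86553801]
 [  0.           0.           1.        ]] (array([0.38051238, 0.19662792, 0.41176091]), array([[ 3.32014625e-01, -8.96311657e-01, -2.93924655e-01],
       [ 9.43274238e-01,  3.15488433e-01,  1.03444478e-01],
       [ 1.13369479e-05, -3.11596635e-01,  9.50214469e-01]]))
base 0.8 [281. 254.] [0.562 0.08  0.   ]
plate 0.87 [277. 266.] [0.556 0.082 0.044]
plate 0.57 [300. 362.] [0.694 0.059 0.044]
plate 0.15 [382. 222.] [0.544 0.212 0.044]
plate_top 0.62 [283. 272.] [0.562 0.088 0.052]
plate_top 0.35 [380. 225.] [0.543 0.209 0.052]
far_knob_grip 0.86 [302. 362.] [0.664 0.075 0.08 ]
eye_axis 0.62 [381. 223.] [0.543 0.211 0.048]
lock_pin 0.61 [448.  80.] [0.426 0.33  0.   ]
pin_tip 0.61 [506. 141.] [0.511 0.375 0.008]
fitting_1 0.75 [  7. 254.] [ 0.446 -0.256  0.   ]
fitting_1 0.57 [ 76. 329.] [ 0.576 -0.232  0.   ]
fitting_1 0.49 [502. 221.] [0.612 0.356 0.   ]
fitting_1 0.44 [131. 327.] [ 0.598 -0.157  0.   ]
fitting_2 0.75 [  7. 254.] [ 0.446 -0.256  0.   ]
fitting_2 0.57 [ 76. 329.] [ 0.576 -0.232  0.   ]
fitting_2 0.49 [502. 221.] [0.612 0.356 0.   ]
fitting_2 0.44 [131. 327.] [ 0.598 -0.157  0.   ]
fitting_3 0.75 [  7. 254.] [ 0.446 -0.256  0.   ]
fitting_3 0.57 [ 76. 329.] [ 0.576 -0.232  0.   ]
fitting_3 0.49 [502. 221.] [0.612 0.356 0.   ]
fitting_3 0.44 [131. 327.] [ 0.598 -0.157  0.   ]
bearing 0.78 [ 44. 187.] [ 0.384 -0.159  0.   ]
marker 0.87 [505. 221.] [0.613 0.359 0.   ]
marker 0.71 [  9. 257.] [ 0.45  -0.256  0.   ]
marker 0.59 [280. 269.] [0.583 0.071 0.   ]
```

View pics/w1.png

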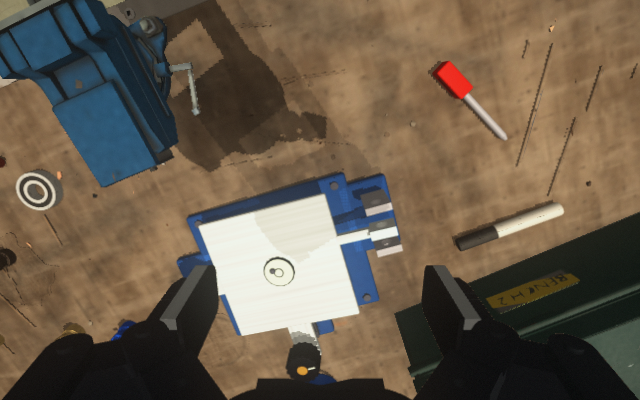

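The wrist view shows the plate centred at (279,270) with the ball slightly left of the ring's centre. It also shows the far knob (302,362), pin (450,80)-(505,137), marker, toolbox corner (397,313) and vise. I'll fit the plate pose from its corners.

```bash
python3 - <<'E'
from h import *
s=get_state()
f=grab_frame('wrist');im=f['image']
g=cv2.GaussianBlur(cv2.cvtColor(im,cv2.COLOR_BGR2GRAY),(3,3),0)
c0=np.array([[198,226],[322,195],[358,311],[240,335]],np.float32)[:,None]
c=cv2.cornerSubPix(g,c0.copy(),(7,7),(-1,-1),(3,50,.01))[:,0];print(c)
h=.075
obj=np.array([[-h,-h,.008],[-h,h,.008],[h,h,.008],[h,-h,.008]])
u=cv2.undistortPoints(c[:,None].astype(float),np.array(f['camera_matrix'],float),np.array(f['dist_coeffs'],float))
ok,rvs,tvs,err=cv2.solvePnPGeneric(obj,u,np.eye(3),None,flags=cv2.SOLVEPNP_IPPE)
e,Rm=cam(f,s)
for rv,tv,er in zip(rvs,tvs,err):
    Rp=Rm@np.diag([1,-1,-1])@cv2.Rodrigues(rv)[0]; t=Rm@(np.diag([1,-1,-1])@tv[:,0])+e
    print('pos',t.round(4),'z',Rp[:,2].round(3),'yaw',np.arctan2(Rp[1,0],Rp[0,0]).round(3),'pitch(+x up)',Rp[2,0].round(3),'-y up',(-Rp[2,1]).round(3),er)
print('toolbox',at(f,[397,313],.1,s),at(f,[397,313],.15,s))
cv2.imwrite('pics/lv1.png',cv2.resize(im[255:290,255:305],None,fx=10,fy=10,interpolation=cv2.INTER_CUBIC))
E
```

```text
[[196.47049 225.67772]
 [322.68594 194.09477]
 [357.75253 313.35385]
 [239.81996 335.4726 ]]
pos [0.5597 0.0833 0.0552] z [ 0.17  -0.188 -0.967] yaw 1.224 pitch(+x up) -0.122 -y up -0.222 [0.24490553]
pos [0.5442 0.0976 0.0524] z [ 0.462  0.035 -0.886] yaw 1.386 pitch(+x up) 0.133 -y up -0.444 [0.24697592]
toolbox [0.62092078 0.19792294 0.1       ] [0.58227323 0.19786184 0.15      ]
```

View pics/lv1.png

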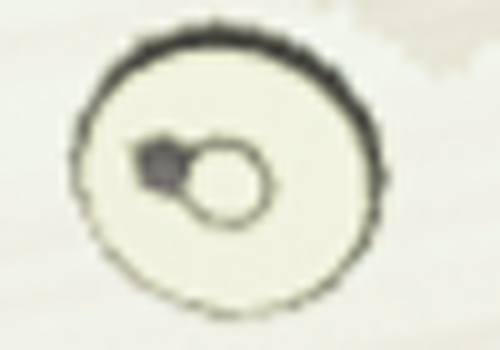

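```bash
cat >> h.py <<'E'
def platepnp(f,s,c,obj=None):
    h=.075
    if obj is None: obj=np.array([[-h,-h,0],[-h,h,0],[h,h,0],[h,-h,0]],float)
    u=cv2.undistortPoints(np.array(c,float)[:,None],np.array(f['camera_matrix'],float),np.array(f['dist_coeffs'],float))
    ok,rvs,tvs,err=cv2.solvePnPGeneric(obj,u,np.eye(3),None,flags=cv2.SOLVEPNP_IPPE)
    e,Rm=cam(f,s);D=np.diag([1,-1,-1])
    for rv,tv,er in zip(rvs,tvs,err):
        Rp=Rm@D@cv2.Rodrigues(rv)[0]; t=Rm@(D@tv[:,0])+e
        print('pos',t.round(4),'z',Rp[:,2].round(3),'yaw',np.arctan2(Rp[1,0],Rp[0,0]).round(3),'+x up',Rp[2,0].round(3),'-y up',(-Rp[2,1]).round(3),er)
E
python3 - <<'E'
from h import *
s=get_state()
f=grab_frame('wrist')
platepnp(f,s,[[196.5,225.7],[322.7,194.1],[357.8,313.4],[239.8,335.5]])
for p in ([275.7-5+.7,271.2],[255+22.8,255+18.3],[255+16.2,255+16.2]): print(at(f,p,.055,s).round(4))
for p in ([375,198],[375,205],[388,249],[388,255]): print(at(f,p,.062,s).round(4))
E
```

```text
pos [0.5602 0.0839 0.0473] z [-0.059 -0.08   0.995] yaw -0.058 +x up 0.054 -y up -0.083 [0.00029859]
pos [0.5496 0.0933 0.0485] z [-0.678  0.544  0.495] yaw 0.23 +x up 0.735 -y up 0.464 [0.02119513]
[0.5549 0.0787 0.055 ]
[0.5598 0.0845 0.055 ]
[0.5548 0.0785 0.055 ]
[0.5073 0.2135 0.062 ]
[0.5147 0.2113 0.062 ]
[0.5678 0.2103 0.062 ]
[0.5748 0.2084 0.062 ]
```

Far knob is at about (0.665,0.077) and needs ~1.6 rad clockwise. Side knob is at about (0.554,-0.021) and needs ~2.3 rad counter-clockwise. Going to the far knob first.

arm_command(
  rows=[
    [[0.7, -0.3, 0], 1, 1],
    [[0.7, -0.3, 0], 1, 1],
    [[0.7, -0.3, 0], 1, 1],
    [[0.7, -0.3, 0], 1, 1],
    [[0.7, -0.3, 0], 1, 1],
  ],
)

```text
time_s: 4.17
eef_pos: [0.5441, 0.1327, 0.3438]
tool_rot: [-0.135, 0.991, 0.0, -0.0]
ft_force: [1.0, 0.1, -0.5]
grip_width: 0.0852
grasp_force: 0.0
```

arm_command(
  rows=[
    [[0.7, -0.3, -0.2], 1, 1],
    [[0.7, -0.3, -0.5], 1, 1],
    [[0.7, -0.3, -0.5], 1, 1],
    [[0.7, -0.3, -0.5], 1, 1],
    [[0.7, -0.3, -0.5], 0, 1],
  ],
)

```text
time_s: 4.58
eef_pos: [0.6316, 0.0952, 0.2881]
tool_rot: [-0.367, 0.93, 0.0, -0.0]
ft_force: [0.5, 0.1, 0.2]
grip_width: 0.086
grasp_force: 0.0
```

arm_command(
  rows=[
    [[0.7, -0.3, -0.5], 0, 1],
    [[0.6, -0.3, -0.5], 0, 1],
    [[0, 0, 0], 0, 1],
    [[0, 0, 0], 0, 1],
  ],
)

```text
time_s: 4.92
eef_pos: [0.6633, 0.0803, 0.2622]
tool_rot: [-0.363, 0.932, 0.001, -0.001]
ft_force: [-0.3, 0.4, 0.0]
grip_width: 0.0855
grasp_force: 0.0
```

```bash
python3 - <<'E'
from h import *
s=get_state();print(s['time_s'],s['eef_pos'],s['q'])
f=grab_frame('wrist');cv2.imwrite(f'pics/w2.png',f['image'])
for q in ('far_knob_grip','side_knob_grip'):
    for r in place_of(q,f)[:4]:
        print(q,round(r['score'],2),np.round(r['pixel']),np.round(at(f,r['pixel'],.082,s),3))
E
```

```text
4.9167 [0.66328087 0.08025786 0.26224265] [ 6.50949958e-02  4.79050529e-01  9.78674398e-01  2.04045490e-04
  1.68683188e+00 -2.24900169e+00]
far_knob_grip 0.8 [312. 191.] [0.663 0.074 0.082]
```

arm_command(
  rows=[
    [[0, -0.2, -1], 0, 1],
    [[0, 0, -1], 0, 1],
    [[0, 0, -1], 0, 1],
    [[0, 0, -1], 0, 1],
    [[0, 0, -0.9], 0, 1],
  ],
)

```text
time_s: 5.48
eef_pos: [0.6628, 0.0763, 0.1414]
tool_rot: [-0.364, 0.931, -0.0, 0.001]
ft_force: [0.4, -0.4, 0.2]
grip_width: 0.0858
grasp_force: 0.0
```

arm_command(
  rows=[
    [[0, 0, 0], 0, 0],
    [[0, 0, 0], 0, 0],
    [[0, 0, 0], 0, 0],
    [[0, 0, 0], 0, 0],
    [[0, 0, 0], 0, 0],
  ],
  squeeze=50,
)

```text
time_s: 5.9
eef_pos: [0.6645, 0.0755, 0.145]
tool_rot: [-0.364, 0.932, -0.001, 0.003]
ft_force: [1.3, -1.4, 5.0]
grip_width: 0.0344
grasp_force: 49.3
```

arm_command(
  rows=[
    [[0, 0, 0], 0, 0],
    [[0, 0, 0], 0, 0],
    [[0, 0, 0], 0, 0],
  ],
)

```text
time_s: 6.15
eef_pos: [0.6645, 0.0755, 0.145]
tool_rot: [-0.363, 0.932, -0.001, 0.003]
ft_force: [0.5, -0.7, 6.2]
grip_width: 0.0344
grasp_force: 49.5
```

arm_command(
  rows=[
    [[0, 0, 0], -1, 0],
    [[0, 0, 0], -1, 0],
    [[0, 0, 0], -1, 0],
    [[0, 0, 0], -1, 0],
    [[0, 0, 0], -1, 0],
  ],
)

```text
time_s: 6.57
eef_pos: [0.6644, 0.0757, 0.145]
tool_rot: [-0.069, 0.998, 0.0, 0.003]
ft_force: [-0.0, -1.8, 7.2]
grip_width: 0.0342
grasp_force: 51.8
```

arm_command(
  rows=[
    [[0, 0, 0], -1, 0],
    [[0, 0, 0], -1, 0],
    [[0, 0, 0], -1, 0],
    [[0, 0, 0], -1, 0],
    [[0, 0, 0], -1, 0],
  ],
)

```text
time_s: 6.98
eef_pos: [0.6646, 0.0756, 0.145]
tool_rot: [0.229, 0.973, 0.001, 0.003]
ft_force: [0.6, -1.9, 6.1]
grip_width: 0.034
grasp_force: 50.8
```

arm_command(
  rows=[
    [[0, 0, 0], -1, 0],
    [[0, 0, 0], -1, 0],
    [[0, 0, 0], -1, 0],
    [[0, 0, 0], 0, 0],
    [[0, 0, 0], 0, 0],
  ],
)

```text
time_s: 7.4
eef_pos: [0.6646, 0.0755, 0.1449]
tool_rot: [0.397, 0.918, 0.001, 0.003]
ft_force: [0.8, -1.2, 5.4]
grip_width: 0.0345
grasp_force: 49.1
```

arm_command(
  rows=[
    [[0, 0, 0], 0, 1],
    [[0, 0, 0], 0, 1],
    [[0, 0, 0], 0, 1],
    [[0, 0, 0], 0, 1],
    [[0, 0, 0.4], 0, 1],
  ],
)

```text
time_s: 7.82
eef_pos: [0.6621, 0.0757, 0.149]
tool_rot: [0.397, 0.918, -0.001, -0.002]
ft_force: [-0.9, 0.3, -1.0]
grip_width: 0.0854
grasp_force: 0.0
```

arm_command(
  rows=[
    [[0, 0, 0.5], 0, 1],
    [[0, 0, 1], 0, 1],
    [[0, 0, 1], 0, 1],
    [[0, 0, 1], 0, 1],
    [[0, 0, 1], 0, 1],
  ],
)

```text
time_s: 8.23
eef_pos: [0.6631, 0.0757, 0.267]
tool_rot: [0.397, 0.918, 0.0, 0.001]
ft_force: [0.9, -0.8, -0.2]
grip_width: 0.0853
grasp_force: 0.0
```

arm_command(
  rows=[
    [[-0.27, -0.24, 0], -1, 1],
    [[-0.27, -0.24, 0], -1, 1],
    [[-0.27, -0.24, 0], -1, 1],
    [[-0.27, -0.24, 0], -1, 1],
    [[-0.27, -0.24, 0], -1, 1],
  ],
)

```text
time_s: 8.65
eef_pos: [0.6292, 0.0455, 0.2657]
tool_rot: [0.652, 0.758, 0.001, 0.001]
ft_force: [0.2, -0.4, 0.1]
grip_width: 0.0853
grasp_force: 0.0
```

arm_command(
  rows=[
    [[-0.27, -0.24, 0], -1, 1],
    [[-0.27, -0.24, 0], -1, 1],
    [[-0.27, -0.24, 0], -1, 1],
    [[-0.27, -0.24, 0], -1, 1],
    [[-0.27, -0.24, 0], -1, 1],
  ],
)

```text
time_s: 9.07
eef_pos: [0.5955, 0.0154, 0.2657]
tool_rot: [0.847, 0.531, 0.001, 0.001]
ft_force: [-0.8, 0.4, 0.2]
grip_width: 0.0855
grasp_force: 0.0
```

arm_command(
  rows=[
    [[-0.27, -0.24, 0], -1, 1],
    [[-0.27, -0.24, 0], -1, 1],
    [[-0.27, -0.24, 0], -1, 1],
    [[-0.27, -0.24, 0], -1, 1],
    [[-0.27, -0.24, 0], -1, 1],
  ],
)

```text
time_s: 9.48
eef_pos: [0.5617, -0.0146, 0.2657]
tool_rot: [0.966, 0.257, 0.001, 0.0]
ft_force: [-0.2, -1.1, 0.5]
grip_width: 0.0855
grasp_force: 0.0
```

arm_command(
  rows=[
    [[-0.27, -0.24, 0], -1, 1],
    [[0, 0, 0], 0, 1],
    [[0, 0, 0], 0, 1],
  ],
)

```text
time_s: 9.73
eef_pos: [0.5554, -0.0204, 0.2654]
tool_rot: [0.979, 0.203, 0.001, 0.0]
ft_force: [-0.3, -0.9, -0.4]
grip_width: 0.0854
grasp_force: 0.0
```

```bash
python3 - <<'E'
from h import *
s=get_state();print(s['time_s'],s['eef_pos'],s['q'])
f=grab_frame('wrist');cv2.imwrite(f'pics/w3.png',f['image'])
for q in ('far_knob_grip','side_knob_grip'):
    for r in place_of(q,f)[:4]:
        print(q,round(r['score'],2),np.round(r['pixel']),np.round(at(f,r['pixel'],.078,s),3))
E
```

```text
9.7333 [ 0.55535408 -0.0203728   0.26536173] [-1.03135886e-01  1.51671414e-01  1.37076243e+00  5.25604275e-05
  1.61717419e+00  1.05876686e+00]
side_knob_grip 0.65 [321. 197.] [ 0.553 -0.022  0.078]
```

arm_command(
  rows=[
    [[-0.1, -0.1, -1], 0, 1],
    [[0, 0, -1], 0, 1],
    [[0, 0, -1], 0, 1],
    [[0, 0, -1], 0, 1],
    [[0, 0, -0.9], 0, 1],
  ],
)

```text
time_s: 10.3
eef_pos: [0.5527, -0.0224, 0.1399]
tool_rot: [0.979, 0.203, -0.0, -0.0]
ft_force: [0.2, 0.0, -1.2]
grip_width: 0.0852
grasp_force: 0.0
```

arm_command(
  rows=[
    [[0, 0, 0], 0, 0],
    [[0, 0, 0], 0, 0],
    [[0, 0, 0], 0, 0],
    [[0, 0, 0], 0, 0],
    [[0, 0, 0], 0, 0],
  ],
)

```text
time_s: 10.72
eef_pos: [0.5533, -0.0215, 0.1443]
tool_rot: [0.979, 0.202, 0.001, -0.001]
ft_force: [-5.4, 9.1, 8.4]
grip_width: 0.0341
grasp_force: 50.5
```

arm_command(
  rows=[
    [[0, 0, 0], 0, 0],
    [[0, 0, 0], 1, 0],
    [[0, 0, 0], 1, 0],
    [[0, 0, 0], 1, 0],
    [[0, 0, 0], 1, 0],
  ],
)

```text
time_s: 11.13
eef_pos: [0.5536, -0.0218, 0.1443]
tool_rot: [0.902, 0.432, 0.002, 0.0]
ft_force: [-1.7, 5.1, 5.9]
grip_width: 0.0341
grasp_force: 50.2
```

arm_command(
  rows=[
    [[0, 0, 0], 1, 0],
    [[0, 0, 0], 1, 0],
    [[0, 0, 0], 1, 0],
    [[0, 0, 0], 1, 0],
    [[0, 0, 0], 1, 0],
  ],
)

```text
time_s: 11.55
eef_pos: [0.5542, -0.0222, 0.1443]
tool_rot: [0.734, 0.679, 0.002, 0.002]
ft_force: [2.5, 3.5, 2.8]
grip_width: 0.0344
grasp_force: 50.0
```

arm_command(
  rows=[
    [[0, 0, 0], 1, 0],
    [[0, 0, 0], 1, 0],
    [[0, 0, 0], 1, 0],
    [[0, 0, 0], 1, 0],
    [[0, 0, 0], 1, 0],
  ],
)

```text
time_s: 11.97
eef_pos: [0.5548, -0.022, 0.1444]
tool_rot: [0.501, 0.866, 0.003, 0.003]
ft_force: [6.7, 6.0, 0.4]
grip_width: 0.0345
grasp_force: 49.8
```

arm_command(
  rows=[
    [[0, 0, 0], 1, 0],
    [[0, 0, 0], 1, 0],
    [[0, 0, 0], 1, 0],
    [[0, 0, 0], 1, 0],
    [[0, 0, 0], 1, 0],
  ],
)

```text
time_s: 12.38
eef_pos: [0.5553, -0.0215, 0.1444]
tool_rot: [0.223, 0.975, 0.002, 0.004]
ft_force: [10.3, 7.7, -2.6]
grip_width: 0.0341
grasp_force: 49.9
```

arm_command(
  rows=[
    [[0, 0, 0], 0, 0],
    [[0, 0, 0], 0, 0],
    [[0, 0, 0], 0, 1],
    [[0, 0, 0], 0, 1],
    [[0, 0, 0], 0, 1],
  ],
)

```text
time_s: 12.8
eef_pos: [0.553, -0.0229, 0.1425]
tool_rot: [0.226, 0.974, 0.0, 0.001]
ft_force: [-0.3, 0.7, -0.6]
grip_width: 0.0691
grasp_force: 0.0
```

arm_command(
  rows=[
    [[0, 0, 0.4], 0, 1],
    [[0, 0, 1], 0, 1],
    [[0, 0, 1], 0, 1],
    [[0, 0, 1], 0, 1],
    [[0, 0, 1], 0, 1],
  ],
)

```text
time_s: 13.22
eef_pos: [0.5525, -0.023, 0.2538]
tool_rot: [0.226, 0.974, 0.0, 0.0]
ft_force: [-0.2, -0.8, -0.2]
grip_width: 0.0852
grasp_force: 0.0
```

arm_command(
  rows=[
    [[0, 0.9, -0.2], 0, 1],
    [[0, 0.9, -0.2], 0, 1],
    [[0.1, 0.9, -0.2], 0, 1],
    [[0.1, 0.9, -0.2], 0, 1],
    [[0, 0.7, -0.2], 0, 1],
  ],
)

```text
time_s: 13.63
eef_pos: [0.5578, 0.086, 0.2274]
tool_rot: [0.226, 0.974, 0.0, 0.001]
ft_force: [0.4, -0.4, -0.3]
grip_width: 0.0852
grasp_force: 0.0
```

arm_command(
  rows=[
    [[0, 0, 0], 0, 1],
    [[0, 0, 0], 0, 1],
    [[0, 0, 0], 0, 1],
    [[0, 0, 0], 0, 1],
    [[0, 0, 0], 0, 1],
  ],
)

```text
time_s: 14.05
eef_pos: [0.5579, 0.0838, 0.227]
tool_rot: [0.227, 0.974, 0.0, 0.0]
ft_force: [-0.2, -0.1, 0.3]
grip_width: 0.0853
grasp_force: 0.0
```

```bash
python3 - <<'E'
from h import *
s=get_state();print(s['time_s'],s['eef_pos'])
f=grab_frame('wrist');im=f['image']
p=proj(f,[.560,.084,.056],s)[0];print(p)
c=p.round().astype(int)
k=im[c[1]-50:c[1]+50,c[0]-60:c[0]+60];cv2.imwrite('pics/lv2.png',cv2.resize(k,None,fx=5,fy=5,interpolation=cv2.INTER_CUBIC))
cv2.imwrite('pics/w4.png',im)
E
```

```text
14.05 [0.55788721 0.08377166 0.22699883]
[320.85810525 202.83388474]
```

View pics/lv2.png

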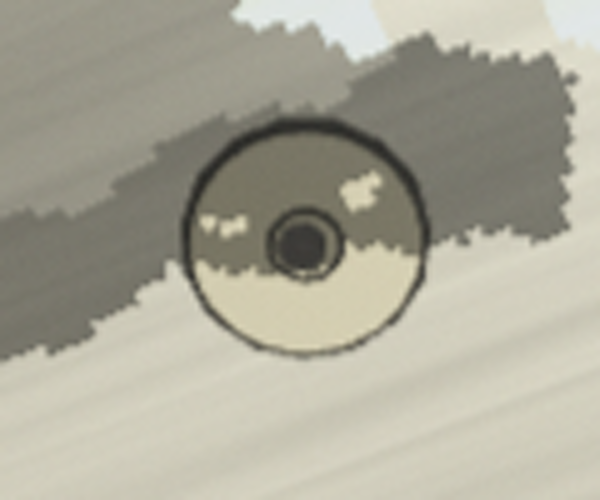

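The ball lies inside the ring, offset about 0.6 mm (~0.007 rad), so the plate is level. Next a close look at the bracket, then the pin.

arm_command(
  rows=[
    [[-0.1, 1, 0.2], 0, 1],
    [[-0.1, 1, 0.2], 0, 1],
    [[-0.1, 1, 0.2], 0, 1],
    [[-0.1, 1, 0.2], 0, 1],
    [[-0.1, 1, 0.2], 0, 1],
  ],
)

```text
time_s: 14.52
eef_pos: [0.5452, 0.2103, 0.2519]
tool_rot: [0.226, 0.974, 0.0, 0.0]
ft_force: [0.3, -0.2, 0.6]
grip_width: 0.0856
grasp_force: 0.0
```

arm_command(
  rows=[
    [[0, 0, 0], 0, 1],
    [[0, 0, 0], 0, 1],
  ],
)

```text
time_s: 14.68
eef_pos: [0.5452, 0.2102, 0.2517]
tool_rot: [0.225, 0.974, 0.0, 0.0]
ft_force: [-0.4, -0.5, -0.9]
grip_width: 0.0852
grasp_force: 0.0
```

```bash
python3 - <<'E'
from h import *
s=get_state();print(s['time_s'],s['eef_pos'])
f=grab_frame('wrist');im=f['image']
cv2.imwrite('pics/w5.png',im[:,60:580])
for q in ('eye_axis','base','plate_top','lock_pin','pin_tip'):
    for r in place_of(q,f)[:2]: print(q,round(r['score'],2),np.round(r['pixel']),np.round(at(f,r['pixel'],Z[q],s),4))
def b(x,y,z):
    c,n=np.cos(-.058),np.sin(-.058); return [.56+c*x-n*y,.084+n*x+c*y,z]
print(proj(f,[b(x,y,.062) for x in(-.049,-.041,.001,.009) for y in (.111,.139)],s).round(1))
f=grab_frame('scene');cv2.imwrite('pics/s1.png',f['image'])
for q in ('lock_pin','pin_tip'):
    for r in place_of(q,f)[:2]: print(q,round(r['score'],2),np.round(r['pixel']),np.round(at(f,r['pixel'],Z[q]),4))
E
```

```text
14.6833 [0.54521096 0.21017265 0.2517457 ]
eye_axis 0.8 [318. 188.] [0.5458 0.2092 0.048 ]
base 0.94 [212. 238.] [0.559  0.0867 0.    ]
plate_top 0.93 [196. 264.] [0.5593 0.0871 0.052 ]
pin_tip 0.81 [479.  51.] [0.5092 0.3727 0.008 ]
[[287.6 167.5]
 [322.6 153.1]
 [292.  177.2]
 [326.8 163. ]
 [314.  225.3]
 [347.5 212.3]
 [318.  233.9]
 [351.2 221.2]]
lock_pin 0.5 [255. 174.] [0.4373 0.345  0.    ]
```

View pics/w5.png

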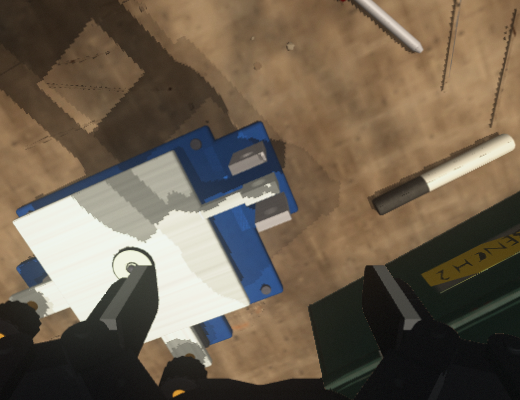

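```bash
python3 - <<'E'
import cv2,numpy as np
im=cv2.imread('pics/w5.png')
x0,y0=200,120;k=cv2.resize(im[y0:y0+130,x0:x0+110],None,fx=4.5,fy=4.5,interpolation=cv2.INTER_CUBIC)
P=np.array([[287.6,167.5],[322.6,153.1],[326.8,163.],[292.,177.2],[314.,225.3],[347.5,212.3],[351.2,221.2],[318.,233.9]])
for q in (P[:4],P[4:]): cv2.polylines(k,[(((q-[60,0])-[x0,y0]+.5)*4.5).astype(np.int32)],True,(0,0,255),1)
cv2.imwrite('pics/c5.png',k)
E
```

```text
(no output)
```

View pics/c5.png

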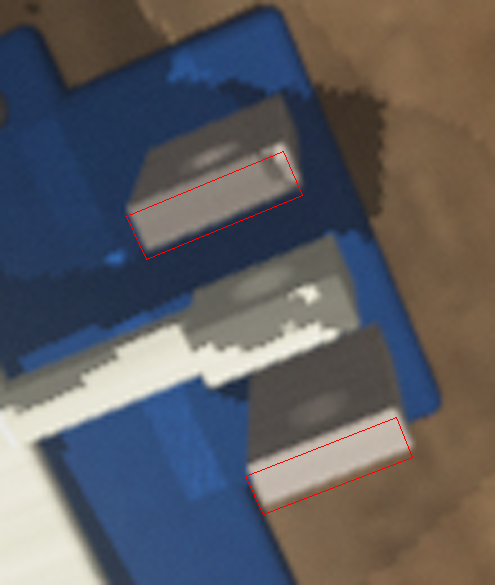

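Ears match the base model within ~1 mm (base about (0.559,0.084), yaw -0.058). Now above the pin.

arm_command(
  rows=[
    [[-0.58, 0.61, 0], 1, 1],
    [[-0.58, 0.61, 0], 1, 1],
    [[-0.58, 0.61, 0], 1, 1],
    [[-0.58, 0.61, 0], 1, 1],
    [[-0.58, 0.61, 0], 1, 1],
  ],
)

```text
time_s: 15.55
eef_pos: [0.4721, 0.2864, 0.2514]
tool_rot: [-0.075, 0.997, 0.0, 0.0]
ft_force: [0.6, -0.2, -0.3]
grip_width: 0.0852
grasp_force: 0.0
```

arm_command(
  rows=[
    [[-0.58, 0.61, 0], 1, 1],
    [[-0.58, 0.61, 0], 1, 1],
    [[-0.58, 0.61, 0], 1, 1],
    [[0, 0, 0], 0, 1],
    [[0, 0, 0], 0, 1],
  ],
)

```text
time_s: 15.97
eef_pos: [0.4289, 0.332, 0.2515]
tool_rot: [-0.249, 0.968, -0.0, 0.0]
ft_force: [-0.1, 0.6, 0.8]
grip_width: 0.0852
grasp_force: 0.0
```

```bash
python3 - <<'E'
from h import *
s=get_state();print(s['time_s'],s['eef_pos'],s['q'][0]-s['q'][5])
f=grab_frame('wrist');im=f['image']
cv2.imwrite('pics/w6.png',im)
for q in ('lock_pin','pin_tip'):
    for r in place_of(q,f)[:2]: print(q,round(r['score'],2),np.round(r['pixel']),np.round(at(f,r['pixel'],Z[q],s),4))
h=cv2.cvtColor(im,cv2.COLOR_BGR2HSV)
m=(((h[...,0]<8)|(h[...,0]>172))&(h[...,1]>150)&(h[...,2]>60)).astype(np.uint8)
n,l,st,ce=cv2.connectedComponentsWithStats(m);i=1+st[1:,4].argmax();print(st[i])
r=cv2.minAreaRect(np.argwhere(l==i)[:,::-1].astype(np.float32));bp=cv2.boxPoints(r);print(bp)
for z in (0,.02):print([at(f,p,z,s)[:2].round(4) for p in bp], at(f,r[0],z,s).round(4))
E
```

```text
15.9667 [0.42888019 0.3320474  0.25152569] 2.0748758474452105
lock_pin 0.93 [320. 166.] [0.4239 0.3301 0.    ]
pin_tip 0.88 [319. 264.] [0.5077 0.3754 0.008 ]
[ 309  148   21   49 1003]
[[308.99997 195.99998]
 [308.99997 147.99998]
 [328.99997 147.99998]
 [328.99997 195.99998]]
[array([0.4537, 0.3348]), array([0.4137, 0.3132]), array([0.405, 0.329]), array([0.4447, 0.3513])] [0.4289 0.3318 0.    ]
[array([0.4478, 0.3322]), array([0.4103, 0.312 ]), array([0.4021, 0.3268]), array([0.4393, 0.3477])] [0.4245 0.3295 0.02  ]
```

View pics/w6.png

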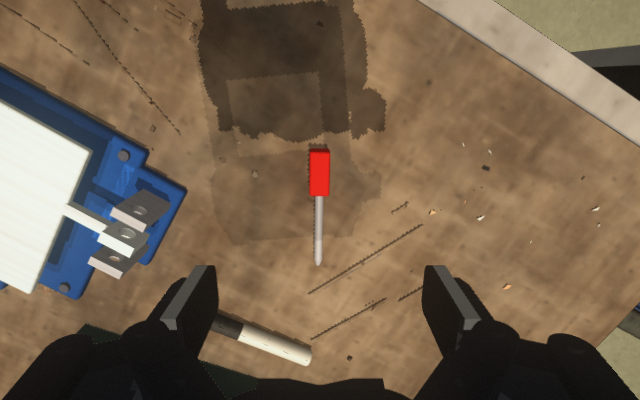

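arm_command(
  rows=[
    [[-0.18, -0.08, -1], 0, 1],
    [[0, 0, -1], 0, 1],
    [[0, 0, -1], 0, 1],
    [[0, 0, -1], 0, 1],
    [[0, 0, -1], 0, 1],
  ],
)

```text
time_s: 16.53
eef_pos: [0.4254, 0.3288, 0.1253]
tool_rot: [-0.248, 0.969, 0.0, 0.0]
ft_force: [0.2, 0.2, -0.7]
grip_width: 0.0852
grasp_force: 0.0
```

arm_command(
  rows=[
    [[0, 0, -1], 0, 1],
    [[0, 0, -0.9], 0, 1],
    [[0, 0, 0], 0, 1],
    [[0, 0, 0], 0, 0],
    [[0, 0, 0], 0, 0],
  ],
)

```text
time_s: 16.95
eef_pos: [0.4258, 0.3298, 0.0805]
tool_rot: [-0.249, 0.969, 0.0, 0.001]
ft_force: [-0.2, 0.2, 0.7]
grip_width: 0.0638
grasp_force: 0.0
```

arm_command(
  rows=[
    [[0, 0, 0], 0, 0],
    [[0, 0, 0], 0, 0],
    [[0, 0, 0], 0, 0],
    [[0, 0, 0], 0, 0],
    [[0, 0, 0], 0, 0],
  ],
)

```text
time_s: 17.37
eef_pos: [0.4252, 0.33, 0.0801]
tool_rot: [-0.249, 0.968, 0.0, 0.001]
ft_force: [-0.6, -1.0, 6.1]
grip_width: 0.0165
grasp_force: 49.7
```

arm_command(
  rows=[
    [[0, 0, 0.5], 0, 0],
    [[0, 0, 1], 0, 0],
    [[0, 0, 1], 0, 0],
    [[0, 0, 0.5], 0, 0],
    [[0, -0.5, 0], -0.3, 0],
  ],
)

```text
time_s: 17.78
eef_pos: [0.4258, 0.3188, 0.1579]
tool_rot: [-0.232, 0.973, 0.002, 0.003]
ft_force: [-0.1, -0.0, 0.0]
grip_width: 0.0167
grasp_force: 48.9
```

arm_command(
  rows=[
    [[-0.1, -0.7, 0], -0.8, 0],
    [[-0.1, -0.8, 0], -0.8, 0],
    [[-0.1, -0.8, 0], -0.8, 0],
    [[-0.1, -0.8, 0], -0.8, 0],
    [[-0.1, -0.8, 0], -0.8, 0],
  ],
)

```text
time_s: 18.2
eef_pos: [0.4112, 0.2178, 0.1523]
tool_rot: [0.009, 1.0, -0.001, -0.001]
ft_force: [0.8, 0.3, -0.0]
grip_width: 0.0166
grasp_force: 48.8
```

arm_command(
  rows=[
    [[-0.04, -0.1, 0], -0.4, 0],
    [[0, 0, 0], 0, 0],
    [[0, 0, 0], 0, 0],
    [[0, 0, 0], 0, 0],
  ],
)

```text
time_s: 18.53
eef_pos: [0.411, 0.2171, 0.1533]
tool_rot: [0.029, 1.0, -0.0, -0.0]
ft_force: [0.1, 0.4, -1.4]
grip_width: 0.0163
grasp_force: 48.9
```

```bash
python3 - <<'E'
from h import *
s=get_state();print(s['time_s'],s['eef_pos'],s['q'][0]-s['q'][5],s['grip_width'])
print(R.from_quat(s['tool_rot']).as_matrix().round(4))
f=grab_frame('scene');im=f['image']
c=np.cos(-.058);n=np.sin(-.058)
def b(x,y,z): return [.559+c*x-n*y,.084+n*x+c*y,z]
t=np.array(s['eef_pos']);d=np.array([c,n,0])
print(proj(f,[t+[0,0,-.072],t+[0,0,-.072]+.094*d,b(-.049,.125,.048),b(.009,.125,.048)]))
cv2.imwrite('pics/s2.png',cv2.resize(im[130:220,230:350],None,fx=6,fy=6,interpolation=cv2.INTER_CUBIC))
f=grab_frame('wrist');cv2.imwrite('pics/w7.png',f['image'])
E
```

```text
18.5333 [0.41100109 0.21713418 0.15327936] 1.5120884644858916 0.016256784433437383
[[-9.983e-01  5.870e-02 -9.000e-04]
 [ 5.870e-02  9.983e-01 -2.000e-04]
 [ 9.000e-04 -3.000e-04 -1.000e+00]]
[[258.80672657 172.92370119]
 [289.23011656 167.19094414]
 [293.28253984 175.86725433]
 [311.05922955 172.39549944]]
```

View pics/s2.png

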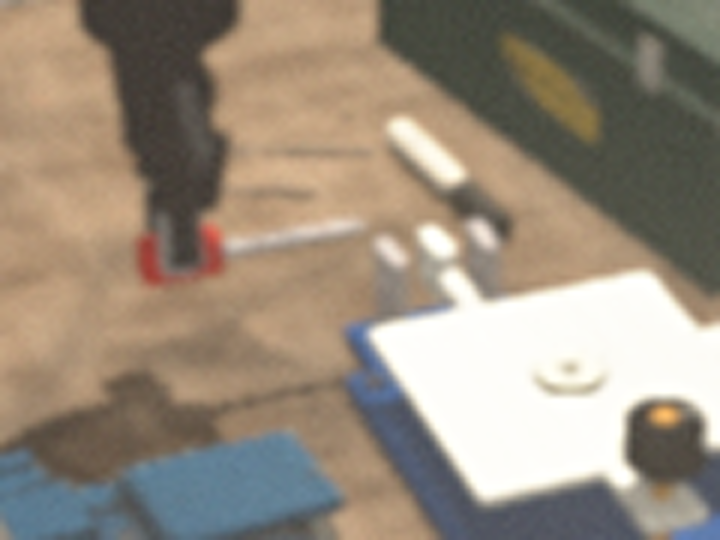

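Held straight: the tip appears within 1.5 px of the predicted position, at the right height. Descending to the hole axis.

arm_command(
  rows=[
    [[0, 0.03, -0.7], 0, 0],
    [[0, 0, -0.63], 0, 0],
    [[0, 0, 0], 0, 0],
    [[0, 0, 0], 0, 0],
  ],
)

```text
time_s: 18.97
eef_pos: [0.4108, 0.218, 0.1201]
tool_rot: [0.029, 1.0, -0.0, -0.001]
ft_force: [-0.5, 0.1, -0.5]
grip_width: 0.0164
grasp_force: 48.9
```

arm_command(
  rows=[
    [[0.3, -0.02, 0], 0, 0],
    [[0.3, -0.02, 0], 0, 0],
    [[0.3, -0.02, 0], 0, 0],
    [[0, 0, 0], 0, 0],
  ],
)

```text
time_s: 19.3
eef_pos: [0.4356, 0.2164, 0.1216]
tool_rot: [0.03, 1.0, 0.0, 0.001]
ft_force: [0.4, -0.3, -1.5]
grip_width: 0.0167
grasp_force: 48.9
```

arm_command(
  rows=[
    [[0.4, -0.02, 0], 0, 0],
    [[0.4, -0.02, 0], 0, 0],
    [[0.4, -0.02, 0], 0, 0],
    [[0, 0, 0], 0, 0],
  ],
)

```text
time_s: 19.63
eef_pos: [0.4652, 0.2148, 0.1211]
tool_rot: [0.03, 1.0, 0.0, 0.001]
ft_force: [0.6, -0.2, -0.2]
grip_width: 0.0164
grasp_force: 48.9
```

arm_command(
  rows=[
    [[0.4, -0.02, 0], 0, 0],
    [[0.4, -0.02, 0], 0, 0],
    [[0.3, -0.02, 0], 0, 0],
    [[0, 0, 0], 0, 0],
  ],
)

```text
time_s: 19.97
eef_pos: [0.492, 0.2133, 0.1209]
tool_rot: [0.03, 1.0, 0.0, 0.0]
ft_force: [0.0, 0.2, -0.8]
grip_width: 0.0167
grasp_force: 48.9
```

arm_command(
  rows=[
    [[0.1, -0.01, 0], 0, 0],
    [[0.1, 0, 0], 0, 0],
    [[0, 0, 0], 0, 0],
  ],
)

```text
time_s: 20.22
eef_pos: [0.496, 0.2132, 0.1206]
tool_rot: [0.03, 1.0, -0.0, -0.0]
ft_force: [-0.5, -0.7, -0.5]
grip_width: 0.0168
grasp_force: 48.9
```

arm_command(
  rows=[
    [[0.05, 0, 0], 0, 0],
    [[0, 0, 0], 0, 0],
  ],
)

```text
time_s: 20.38
eef_pos: [0.4963, 0.2132, 0.1204]
tool_rot: [0.03, 1.0, -0.0, -0.002]
ft_force: [-6.9, -1.0, 3.2]
grip_width: 0.0165
grasp_force: 49.3
```

Contact at 7 N, so the pin is home. Opening only part-way to stay clear of the plate, then rising.

arm_command(
  rows=[
    [[0, 0, 0], 0, 0.45],
    [[0, 0, 0], 0, 0.45],
    [[0, 0, 0], 0, 0.45],
    [[0, 0, 0], 0, 0.45],
  ],
)

```text
time_s: 20.72
eef_pos: [0.4977, 0.2132, 0.1209]
tool_rot: [0.03, 1.0, 0.0, 0.0]
ft_force: [0.0, 0.4, -1.1]
grip_width: 0.0384
grasp_force: 0.0
```

arm_command(
  rows=[
    [[0, 0, 0.5], 0, 0.45],
    [[0, 0, 1], 0, 0.45],
    [[0, 0, 1], 0, 0.45],
    [[0, 0, 1], 0, 0.6],
    [[0, 0, 1], 0, 1],
  ],
)

```text
time_s: 21.13
eef_pos: [0.4974, 0.2132, 0.2356]
tool_rot: [0.03, 1.0, 0.0, 0.001]
ft_force: [0.3, 0.8, 0.4]
grip_width: 0.0617
grasp_force: 0.0
```

arm_command(
  rows=[
    [[0.4, -0.9, 0.5], 0, 1],
    [[0.5, -0.9, 0], 0, 1],
    [[0.5, -0.9, 0], 0, 1],
    [[0, 0, 0], 0, 1],
    [[0, 0, 0], 0, 1],
  ],
)

```text
time_s: 21.55
eef_pos: [0.5329, 0.1448, 0.2466]
tool_rot: [0.031, 1.0, 0.0, 0.0]
ft_force: [0.5, -0.5, -0.6]
grip_width: 0.0856
grasp_force: 0.0
```

```bash
python3 - <<'E'
from h import *
s=get_state();print(s['time_s'],s['eef_pos'])
f=grab_frame('wrist');im=f['image']
c=proj(f,[.560,.084,.056],s)[0].round().astype(int);print(c)
a=cv2.resize(im[c[1]-30:c[1]+30,c[0]-36:c[0]+36],None,fx=5,fy=5,interpolation=cv2.INTER_CUBIC)
c=proj(f,[.53,.21,.05],s)[0].round().astype(int);print(c)
k=cv2.resize(im[max(0,c[1]-75):c[1]+75,c[0]-100:c[0]+60],None,fx=3,fy=3,interpolation=cv2.INTER_CUBIC)[:300]
o=np.zeros((300,max(1,a.shape[1])+k.shape[1],3),np.uint8);o[:a.shape[0],:a.shape[1]]=a;o[:k.shape[0],a.shape[1]:]=k
cv2.imwrite('pics/c8.png',o[:, :800])
for q in ('pin_tip','lock_pin'):
    for r in place_of(q,f)[:2]: print(q,round(r['score'],2),np.round(r['pixel']),np.round(at(f,r['pixel'],.048,s),4))
E
```

```text
21.55 [0.53285748 0.14478349 0.24655828]
[244 229]
[403 181]
pin_tip 0.7 [402. 252.] [0.5914 0.2096 0.048 ]
lock_pin 0.91 [406. 137.] [0.4962 0.2119 0.048 ]
lock_pin 0.31 [ 93. 242.] [ 0.567  -0.0445  0.048 ]
```

View pics/c8.png

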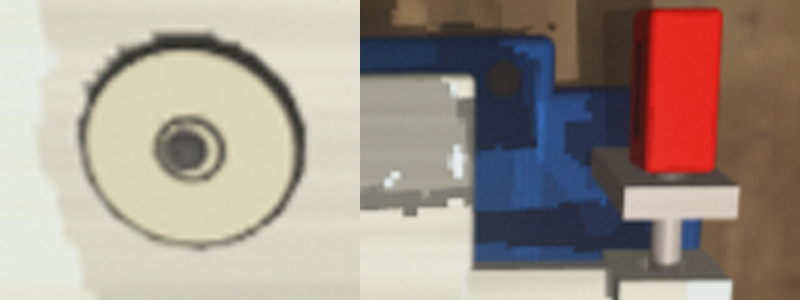

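Pin is home (its tip shows past the far ear) and the ball is still in the ring. Now on to the fittings.

arm_command(
  rows=[
    [[-0.1, -1, 0.4], 0, 1],
    [[-0.1, -1, 0.4], 0, 1],
    [[-0.1, -1, 0.4], 0, 1],
    [[-0.1, -1, 0.4], 0, 1],
    [[-0.1, -1, 0.4], 0, 1],
  ],
)

```text
time_s: 22.12
eef_pos: [0.5195, 0.0206, 0.2964]
tool_rot: [0.029, 1.0, 0.0, 0.0]
ft_force: [1.0, 0.1, -0.7]
grip_width: 0.0855
grasp_force: 0.0
```

arm_command(
  rows=[
    [[-0.1, -1, 0.3], 0, 1],
    [[-0.1, -1, 0.3], 0, 1],
    [[-0.1, -1, 0.3], 0, 1],
    [[-0.1, -1, 0.3], 0, 1],
    [[-0.1, -1, 0.3], 0, 1],
  ],
)

```text
time_s: 22.53
eef_pos: [0.5072, -0.1045, 0.3338]
tool_rot: [0.029, 1.0, 0.0, 0.0]
ft_force: [0.1, 0.6, -0.3]
grip_width: 0.0854
grasp_force: 0.0
```

arm_command(
  rows=[
    [[-0.1, -1, 0], 0, 1],
    [[-0.1, -1, 0], 0, 1],
    [[-0.1, -1, 0], 0, 1],
    [[-0.1, -1, 0], 0, 1],
    [[-0.1, -1, 0], 0, 1],
  ],
)

```text
time_s: 22.95
eef_pos: [0.495, -0.2295, 0.3334]
tool_rot: [0.029, 1.0, 0.0, 0.0]
ft_force: [1.3, 0.1, 0.7]
grip_width: 0.0856
grasp_force: 0.0
```

arm_command(
  rows=[
    [[-0.1, -1, 0], 0, 1],
    [[0, -1, 0], 0, 1],
    [[0, 0, 0], 0, 1],
    [[0, 0, 0], 0, 1],
  ],
)

```text
time_s: 23.28
eef_pos: [0.4925, -0.2793, 0.3329]
tool_rot: [0.03, 1.0, 0.0, -0.0]
ft_force: [-0.1, 1.0, -0.3]
grip_width: 0.0854
grasp_force: 0.0
```

```bash
python3 - <<'E'
from h import *
s=get_state();print(s['time_s'],s['eef_pos'],s['q'])
f=grab_frame('wrist');im=f['image'];cv2.imwrite('pics/w9.png',im)
for q in ('fitting_1','pipe_stub','bearing','tape_roll'):
    for r in trace(q,f)[:6]: print('T',q,round(r['score'],2),np.round(r['extent']))
    for r in place_of(q,f)[:6]: print(q,round(r['score'],2),np.round(r['pixel']),np.round(at(f,r['pixel'],0,s),4))
E
```

```text
23.2833 [ 0.49254768 -0.27929475  0.33288122] [-5.81173108e-01  1.64771265e-01  1.22246542e+00  3.48451111e-04
  1.75519126e+00 -2.09143590e+00]
T fitting_1 0.91 [361. 230.  22.  28.]
T fitting_1 0.87 [335. 116.  21.  25.]
T fitting_1 0.8 [425. 243.  25.  29.]
T fitting_1 0.7 [260. 214.  21.  25.]
fitting_1 0.66 [360. 225.] [ 0.5815 -0.2344  0.    ]
fitting_1 0.63 [420. 235.] [ 0.5995 -0.1613  0.    ]
fitting_1 0.58 [336. 115.] [ 0.4487 -0.2582  0.    ]
T pipe_stub 0.78 [252. 156.  36.  40.]
pipe_stub 0.67 [258. 143.] [ 0.475  -0.3468  0.    ]
pipe_stub 0.51 [340. 296.] [ 0.6793 -0.2641  0.    ]
T bearing 0.97 [426.  45.  47.  53.]
bearing 0.7 [423.  48.] [ 0.3862 -0.1643  0.    ]
bearing 0.35 [260. 210.] [ 0.5549 -0.3543  0.    ]
T tape_roll 0.76 [341. 297.  56.  51.]
tape_roll 0.85 [339. 295.] [ 0.6773 -0.2644 -0.    ]
```

View pics/w9.png

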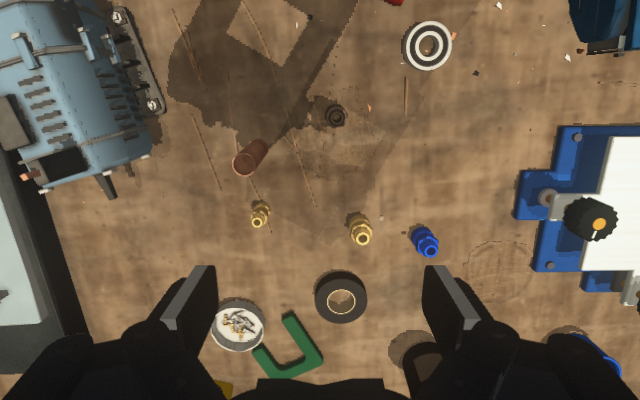

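Candidates in this view:
- **(361,230):** brass, the larger one, so fitting_1.
- **(260,214):** brass, the smaller one, so fitting_3.
- **(335,116):** dark iron, so fitting_2.
- **(252,156):** copper pipe stub.
- **(425,243):** blue, the look-alike, excluded.

I'll confirm in one enlarged crop before reaching.

```bash
python3 - <<'E'
import cv2
im=cv2.imread('pics/w9.png');cv2.imwrite('pics/c9.png',cv2.resize(im[95:265,225:450],None,fx=3.5,fy=3.5,interpolation=cv2.INTER_CUBIC))
E
```

```text
(no output)
```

View pics/c9.png

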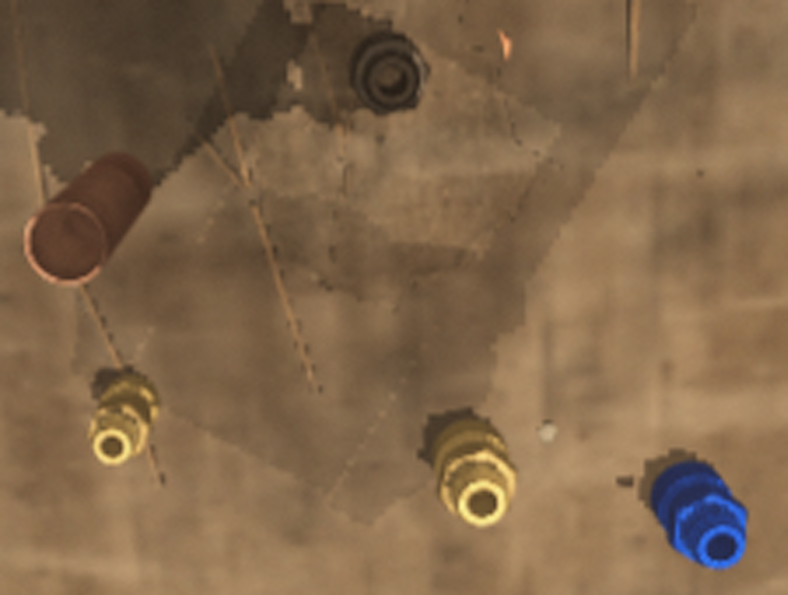

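The crop confirms it: fitting_1 (483,480), fitting_3 (120,430), iron fitting_2 (388,72), pipe (85,220), blue look-alike (705,510) left alone.

```bash
python3 - <<'E'
from h import *
s=get_state();f=grab_frame('wrist')
for n,p,z in(('f1',[363,239.3],.041),('f3',[256.7,222.7],.041),('f2',[336.4,117.3],.041),('pipe',[243.6,164.4],.085)): print(n,at(f,p,z,s).round(4))
c=np.cos(-.058);n=np.sin(-.058)
for x in(-.047,.047):
  for y in (-.047,.047): print(x,y,np.round([.559+c*x-n*y,.084+n*x+c*y],4))
E
```

```text
f1 [ 0.5815 -0.2357  0.041 ]
f3 [ 0.555  -0.3507  0.041 ]
f2 [ 0.4478 -0.2592  0.041 ]
pipe [ 0.4803 -0.3467  0.085 ]
-0.047 -0.047 [0.5094 0.0398]
-0.047 0.047 [0.5148 0.1336]
0.047 -0.047 [0.6032 0.0344]
0.047 0.047 [0.6086 0.1282]
```

arm_command(
  rows=[
    [[0.9, 0.45, -1], 0, 0.6],
    [[0.9, 0.45, -1], 0, 0.6],
    [[0.9, 0.45, -1], 0, 0.6],
    [[0.9, 0.45, -1], 0, 0.6],
    [[0, 0, -1], 0, 0.6],
  ],
)

```text
time_s: 24.2
eef_pos: [0.585, -0.2318, 0.2065]
tool_rot: [0.028, 1.0, 0.001, 0.0]
ft_force: [-0.7, 0.7, -0.1]
grip_width: 0.0515
grasp_force: 0.0
```

arm_command(
  rows=[
    [[0, 0, -1], 0, 0.6],
    [[0, 0, -1], 0, 0.6],
    [[0, 0, 0], 0, 0.6],
    [[0, 0, 0], 0, 0.6],
  ],
)

```text
time_s: 24.53
eef_pos: [0.582, -0.234, 0.1571]
tool_rot: [0.03, 1.0, 0.001, -0.001]
ft_force: [-0.6, -1.0, 1.3]
grip_width: 0.0516
grasp_force: 0.0
```

arm_command(
  rows=[
    [[0, -0.06, -1], 0, 0.6],
    [[0, 0, -1], 0, 0.6],
    [[0, 0, -1], 0, 0.6],
    [[0, 0, -0.05], 0, 0.6],
    [[0, 0, 0], 0, 0.6],
  ],
)

```text
time_s: 24.95
eef_pos: [0.5826, -0.236, 0.0828]
tool_rot: [0.03, 1.0, 0.0, -0.0]
ft_force: [-0.5, -0.4, 0.4]
grip_width: 0.0512
grasp_force: 0.0
```

arm_command(
  rows=[
    [[0, 0, 0], 0, 0],
    [[0, 0, 0], 0, 0],
    [[0, 0, 0], 0, 0],
    [[0, 0, 0], 0, 0],
    [[0, 0, 0], 0, 0],
  ],
  squeeze=40,
)

```text
time_s: 25.37
eef_pos: [0.5838, -0.2364, 0.0854]
tool_rot: [0.03, 1.0, -0.001, 0.002]
ft_force: [-0.8, 1.0, 8.6]
grip_width: 0.0235
grasp_force: 39.0
```

arm_command(
  rows=[
    [[0, 0, 0.5], 0, 0],
    [[0, 0, 1], 0, 0],
    [[0, 0, 1], 0, 0],
    [[0, 0, 1], 0, 0],
    [[0, 0, 1], 0, 0],
  ],
)

```text
time_s: 25.78
eef_pos: [0.5824, -0.2358, 0.1971]
tool_rot: [0.03, 1.0, -0.0, 0.001]
ft_force: [-0.3, 0.2, -0.6]
grip_width: 0.024
grasp_force: 39.3
```

arm_command(
  rows=[
    [[0, 0, 1], 0, 0],
    [[0.07, 0.8, 0], 0, 0],
    [[0.07, 1, 0], 0, 0],
    [[0.07, 1, 0], 0, 0],
    [[0.07, 1, 0], 0, 0],
  ],
)

```text
time_s: 26.2
eef_pos: [0.5894, -0.1399, 0.2211]
tool_rot: [0.03, 1.0, -0.0, 0.001]
ft_force: [0.6, 1.1, -0.0]
grip_width: 0.0237
grasp_force: 39.4
```

arm_command(
  rows=[
    [[0.07, 1, 0], 0, 0],
    [[0.07, 1, 0], 0, 0],
    [[0.07, 1, 0], 0, 0],
    [[0.07, 1, 0], 0, 0],
    [[0.07, 1, 0], 0, 0],
  ],
)

```text
time_s: 26.62
eef_pos: [0.5982, -0.0146, 0.221]
tool_rot: [0.03, 1.0, -0.0, 0.001]
ft_force: [0.2, -0.8, -0.9]
grip_width: 0.0239
grasp_force: 39.4
```

arm_command(
  rows=[
    [[0.07, 1, 0], 0, 0],
    [[0.07, 1, 0], 0, 0],
    [[0.07, 1, 0], 0, 0],
    [[0.07, 1, 0], 0, 0],
    [[0.07, 0.8, 0], 0, 0],
  ],
)

```text
time_s: 27.03
eef_pos: [0.6069, 0.106, 0.221]
tool_rot: [0.029, 1.0, 0.0, 0.001]
ft_force: [0.1, 0.2, -0.5]
grip_width: 0.0238
grasp_force: 39.4
```

arm_command(
  rows=[
    [[0, 0, 0], 0, 0],
    [[0, 0, 0], 0, 0],
    [[0, 0, 0], 0, 0],
  ],
)

```text
time_s: 27.28
eef_pos: [0.607, 0.1036, 0.2203]
tool_rot: [0.03, 1.0, -0.0, 0.0]
ft_force: [0.5, -1.3, -1.5]
grip_width: 0.0234
grasp_force: 39.4
```

arm_command(
  rows=[
    [[0.05, 0.9, 0], 0, 0],
    [[0, 0.1, -1], 0, 0],
    [[0, 0, -1], 0, 0],
    [[0, 0, -1], 0, 0],
    [[0, 0, 0], 0, 0],
  ],
)

```text
time_s: 27.7
eef_pos: [0.6061, 0.1276, 0.1389]
tool_rot: [0.031, 1.0, -0.001, -0.005]
ft_force: [-0.6, -0.3, -2.3]
grip_width: 0.0236
grasp_force: 39.5
```

arm_command(
  rows=[
    [[0, 0, -0.15], 0, 0],
    [[0, 0, 0], 0, 0],
    [[0, 0, 0], 0, 0],
  ],
)

```text
time_s: 27.95
eef_pos: [0.6091, 0.1288, 0.1428]
tool_rot: [0.03, 1.0, 0.0, 0.001]
ft_force: [-0.3, 0.8, -1.3]
grip_width: 0.0236
grasp_force: 39.5
```

arm_command(
  rows=[
    [[0, 0, -0.12], 0, 0],
    [[0, 0, 0], 0, 0],
  ],
)

```text
time_s: 28.12
eef_pos: [0.6086, 0.1291, 0.1386]
tool_rot: [0.03, 1.0, 0.0, 0.001]
ft_force: [-1.3, 0.7, -1.1]
grip_width: 0.0237
grasp_force: 39.4
```

arm_command(
  rows=[
    [[0, 0, -0.08], 0, 0],
    [[0, 0, 0], 0, 0],
  ],
)

```text
time_s: 28.28
eef_pos: [0.6087, 0.1292, 0.1377]
tool_rot: [0.03, 1.0, 0.0, 0.001]
ft_force: [-3.3, -1.4, 5.9]
grip_width: 0.0236
grasp_force: 40.0
```

arm_command(
  rows=[
    [[0, 0, -0.05], 0, 0],
    [[0, 0, 0], 0, 0],
  ],
)

```text
time_s: 28.45
eef_pos: [0.6088, 0.1292, 0.1375]
tool_rot: [0.03, 1.0, 0.0, 0.001]
ft_force: [-6.4, -1.9, 12.1]
grip_width: 0.0237
grasp_force: 40.7
```

Foot is on the plate (12 N). Releasing and going for fitting_3.

arm_command(
  rows=[
    [[0, 0, 0], 0, 0.6],
    [[0, 0, 0], 0, 0.6],
    [[0, 0, 0], 0, 0.6],
    [[0, 0, 0.6], 0, 0.6],
    [[0, 0, 1], 0, 0.6],
  ],
)

```text
time_s: 28.87
eef_pos: [0.6068, 0.129, 0.171]
tool_rot: [0.03, 1.0, -0.001, -0.004]
ft_force: [0.4, 0.7, -0.7]
grip_width: 0.0512
grasp_force: 0.0
```

arm_command(
  rows=[
    [[0, 0, 1], 0, 0.6],
    [[0, 0, 1], 0, 0.6],
    [[-0.1, -0.8, 0], 0, 0.6],
    [[-0.1, -1, 0], 0, 0.6],
    [[-0.1, -1, 0], 0, 0.6],
  ],
)

```text
time_s: 29.28
eef_pos: [0.6006, 0.0589, 0.2247]
tool_rot: [0.029, 1.0, 0.0, 0.0]
ft_force: [0.2, 0.3, -0.2]
grip_width: 0.0512
grasp_force: 0.0
```

arm_command(
  rows=[
    [[-0.1, -1, 0], 0, 0.6],
    [[-0.1, -1, 0], 0, 0.6],
    [[-0.1, -1, 0], 0, 0.6],
    [[-0.1, -1, 0], 0, 0.6],
    [[-0.1, -1, 0], 0, 0.6],
  ],
)

```text
time_s: 29.7
eef_pos: [0.5879, -0.067, 0.2241]
tool_rot: [0.03, 1.0, 0.0, -0.0]
ft_force: [1.2, -0.1, 0.8]
grip_width: 0.051
grasp_force: 0.0
```

arm_command(
  rows=[
    [[-0.12, -1, 0], 0, 0.6],
    [[-0.12, -1, 0], 0, 0.6],
    [[-0.12, -1, 0], 0, 0.6],
    [[-0.12, -1, 0], 0, 0.6],
    [[-0.12, -1, 0], 0, 0.6],
  ],
)

```text
time_s: 30.12
eef_pos: [0.5729, -0.192, 0.2241]
tool_rot: [0.03, 1.0, 0.0, -0.0]
ft_force: [0.5, -0.9, 0.2]
grip_width: 0.0514
grasp_force: 0.0
```

arm_command(
  rows=[
    [[-0.12, -1, 0], 0, 0.6],
    [[-0.12, -1, 0], 0, 0.6],
    [[-0.12, -1, 0], 0, 0.6],
    [[-0.12, -1, 0], 0, 0.6],
    [[-0.12, -1, 0], 0, 0.6],
  ],
)

```text
time_s: 30.53
eef_pos: [0.5579, -0.317, 0.2241]
tool_rot: [0.03, 1.0, 0.0, -0.0]
ft_force: [0.8, 0.5, 0.4]
grip_width: 0.0512
grasp_force: 0.0
```

arm_command(
  rows=[
    [[0, 0, 0], 0, 0.6],
    [[0, 0, 0], 0, 0.6],
    [[0, 0, 0], 0, 0.6],
  ],
)

```text
time_s: 30.78
eef_pos: [0.5583, -0.3153, 0.224]
tool_rot: [0.03, 1.0, 0.0, -0.0]
ft_force: [0.1, 0.8, -0.4]
grip_width: 0.0514
grasp_force: 0.0
```

```bash
python3 - <<'E'
from h import *
s=get_state();print(s['time_s'],s['eef_pos'],s['q'])
f=grab_frame('wrist');cv2.imwrite('pics/w10.png',f['image'])
for q in ('fitting_3','pipe_stub'):
    for r in place_of(q,f)[:6]: print(q,round(r['score'],2),np.round(r['pixel']),np.round(at(f,r['pixel'],0,s),4))
E
```

```text
30.7833 [ 0.55831263 -0.31534539  0.22403439] [-5.71869679e-01  4.15062814e-01  1.13823484e+00  4.36921938e-04
  1.58900357e+00 -2.08298379e+00]
fitting_3 0.96 [493. 213.] [ 0.5965 -0.1647  0.    ]
fitting_3 0.82 [386.  33.] [ 0.447  -0.2587  0.    ]
fitting_3 0.57 [277. 178.] [ 0.554 -0.351  0.   ]
pipe_stub 0.7 [274.  86.] [ 0.4794 -0.3461  0.    ]
```

arm_command(
  rows=[
    [[-0.1, -0.7, -0.6], 0, 0.6],
    [[-0.05, -0.73, -1], 0, 0.6],
    [[0, 0, -1], 0, 0.6],
    [[0, 0, -1], 0, 0.6],
    [[0, 0, -1], 0, 0.6],
  ],
)

```text
time_s: 31.35
eef_pos: [0.5547, -0.351, 0.1084]
tool_rot: [0.03, 1.0, -0.0, 0.0]
ft_force: [0.5, 0.5, 0.1]
grip_width: 0.0514
grasp_force: 0.0
```

arm_command(
  rows=[
    [[0, 0, -1], 0, 0.6],
    [[0, 0, 0], 0, 0.6],
    [[0, 0, 0], 0, 0.6],
  ],
)

```text
time_s: 31.6
eef_pos: [0.5542, -0.3505, 0.0834]
tool_rot: [0.029, 1.0, 0.001, -0.001]
ft_force: [-0.4, -0.4, 0.6]
grip_width: 0.0512
grasp_force: 0.0
```

arm_command(
  rows=[
    [[0, 0, 0], 0, 0],
    [[0, 0, 0], 0, 0],
    [[0, 0, 0], 0, 0],
    [[0, 0, 0], 0, 0],
    [[0, 0, 0], 0, 0],
  ],
)

```text
time_s: 32.02
eef_pos: [0.5555, -0.3521, 0.0872]
tool_rot: [0.03, 1.0, -0.001, 0.002]
ft_force: [-0.2, 0.5, 6.7]
grip_width: 0.018
grasp_force: 39.0
```

arm_command(
  rows=[
    [[0, 0, 0], 0, 0],
    [[0, 0, 0.5], 0, 0],
    [[0, 0, 1], 0, 0],
    [[0, 0, 1], 0, 0],
    [[0, 0, 1], 0, 0],
  ],
)

```text
time_s: 32.43
eef_pos: [0.5543, -0.3515, 0.1738]
tool_rot: [0.03, 1.0, 0.0, -0.0]
ft_force: [0.5, -0.3, -0.3]
grip_width: 0.0176
grasp_force: 39.2
```

arm_command(
  rows=[
    [[0, 0, 1], 0, 0],
    [[0, 0.5, 1], 0, 0],
    [[0.13, 1, 0], 0, 0],
    [[0.13, 1, 0], 0, 0],
    [[0.13, 1, 0], 0, 0],
  ],
)

```text
time_s: 32.85
eef_pos: [0.5641, -0.2633, 0.2236]
tool_rot: [0.03, 1.0, -0.0, 0.001]
ft_force: [0.9, 0.6, -1.9]
grip_width: 0.0179
grasp_force: 39.2
```

arm_command(
  rows=[
    [[0.13, 1, 0], 0, 0],
    [[0.13, 1, 0], 0, 0],
    [[0.13, 1, 0], 0, 0],
    [[0.13, 1, 0], 0, 0],
    [[0.13, 1, 0], 0, 0],
  ],
)

```text
time_s: 33.27
eef_pos: [0.5804, -0.1378, 0.2231]
tool_rot: [0.03, 1.0, -0.0, 0.0]
ft_force: [1.7, -0.3, -1.1]
grip_width: 0.0177
grasp_force: 39.2
```

arm_command(
  rows=[
    [[0.13, 1, 0], 0, 0],
    [[0.13, 1, 0], 0, 0],
    [[0.13, 1, 0], 0, 0],
    [[0.13, 1, 0], 0, 0],
    [[0.13, 1, 0], 0, 0],
  ],
)

```text
time_s: 33.68
eef_pos: [0.5966, -0.0129, 0.2231]
tool_rot: [0.03, 1.0, 0.0, 0.0]
ft_force: [0.1, -0.1, -1.2]
grip_width: 0.0174
grasp_force: 39.2
```

arm_command(
  rows=[
    [[0.13, 1, 0], 0, 0],
    [[0.13, 0.8, 0], 0, 0],
    [[0, 0, 0], 0, 0],
    [[0, 0, 0], 0, 0],
    [[0, 0, 0], 0, 0],
  ],
)

```text
time_s: 34.1
eef_pos: [0.6031, 0.0305, 0.2225]
tool_rot: [0.03, 1.0, -0.0, 0.0]
ft_force: [-0.3, 0.1, -1.6]
grip_width: 0.0176
grasp_force: 39.2
```

arm_command(
  rows=[
    [[0, 0.14, -1], 0, 0],
    [[0, 0, -1], 0, 0],
    [[0, 0, -1], 0, 0],
    [[0, 0, -0.2], 0, 0],
    [[0, 0, 0], 0, 0],
  ],
)

```text
time_s: 34.52
eef_pos: [0.6027, 0.0333, 0.1411]
tool_rot: [0.031, 1.0, -0.0, -0.001]
ft_force: [-0.4, -0.2, -0.6]
grip_width: 0.0174
grasp_force: 39.2
```

arm_command(
  rows=[
    [[0, 0, -0.06], 0, 0],
    [[0, 0, 0], 0, 0],
    [[0, 0, 0], 0, 0],
  ],
)

```text
time_s: 34.77
eef_pos: [0.6036, 0.0341, 0.1414]
tool_rot: [0.03, 1.0, 0.0, 0.001]
ft_force: [-0.6, -0.0, -0.7]
grip_width: 0.0175
grasp_force: 39.2
```

arm_command(
  rows=[
    [[0, 0, -0.06], 0, 0],
    [[0, 0, 0], 0, 0],
  ],
)

```text
time_s: 34.93
eef_pos: [0.6033, 0.0344, 0.1391]
tool_rot: [0.03, 1.0, 0.0, 0.0]
ft_force: [0.8, 0.1, -1.4]
grip_width: 0.0179
grasp_force: 39.2
```

arm_command(
  rows=[
    [[0, 0, -0.06], 0, 0],
    [[0, 0, 0], 0, 0],
  ],
)

```text
time_s: 35.1
eef_pos: [0.6035, 0.0344, 0.1389]
tool_rot: [0.03, 1.0, -0.0, 0.001]
ft_force: [-3.3, -1.7, 5.2]
grip_width: 0.018
grasp_force: 39.8
```

arm_command(
  rows=[
    [[0, 0, -0.05], 0, 0],
    [[0, 0, 0], 0, 0],
  ],
)

```text
time_s: 35.27
eef_pos: [0.6037, 0.0345, 0.1388]
tool_rot: [0.03, 1.0, -0.0, 0.001]
ft_force: [-6.1, -0.8, 11.2]
grip_width: 0.0182
grasp_force: 40.3
```

arm_command(
  rows=[
    [[0, 0, 0], 0, 0.6],
    [[0, 0, 0], 0, 0.6],
    [[0, 0, 0], 0, 0.6],
    [[0, 0, 0.6], 0, 0.6],
    [[0, 0, 1], 0, 0.6],
  ],
)

```text
time_s: 35.68
eef_pos: [0.6018, 0.0345, 0.1729]
tool_rot: [0.03, 1.0, -0.0, -0.004]
ft_force: [0.3, -0.1, -0.1]
grip_width: 0.0511
grasp_force: 0.0
```

arm_command(
  rows=[
    [[0, 0, 1], 0, 0.6],
    [[0, 0, 1], 0, 0.6],
    [[-0.5, -0.98, 0], 0, 0.6],
    [[-0.52, -0.98, 0], 0, 0.6],
    [[-0.52, -0.98, 0], 0, 0.6],
  ],
)

```text
time_s: 36.1
eef_pos: [0.5643, -0.0396, 0.2263]
tool_rot: [0.029, 1.0, -0.0, 0.0]
ft_force: [0.3, -1.5, -0.2]
grip_width: 0.0511
grasp_force: 0.0
```

arm_command(
  rows=[
    [[-0.52, -0.98, 0], 0, 0.6],
    [[-0.52, -0.98, 0], 0, 0.6],
    [[-0.52, -0.98, 0], 0, 0.6],
    [[-0.52, -0.98, 0], 0, 0.6],
    [[-0.52, -0.98, 0], 0, 0.6],
  ],
)

```text
time_s: 36.52
eef_pos: [0.4989, -0.1626, 0.226]
tool_rot: [0.03, 1.0, 0.0, -0.0]
ft_force: [0.1, -0.9, -0.4]
grip_width: 0.0512
grasp_force: 0.0
```

arm_command(
  rows=[
    [[-0.52, -0.98, 0], 0, 0.6],
    [[-0.52, -0.98, 0], 0, 0.6],
    [[-0.52, -0.98, 0], 0, 0.6],
    [[-0.52, -0.98, 0], 0, 0.6],
    [[0, 0, 0], 0, 0.6],
  ],
)

```text
time_s: 36.93
eef_pos: [0.4458, -0.2629, 0.226]
tool_rot: [0.032, 0.999, -0.001, -0.0]
ft_force: [-0.8, -0.1, 0.6]
grip_width: 0.0513
grasp_force: 0.0
```

arm_command(
  rows=[
    [[0, 0, 0], 0, 0.6],
    [[0, 0, 0], 0, 0.6],
  ],
)

```text
time_s: 37.1
eef_pos: [0.4479, -0.2592, 0.226]
tool_rot: [0.03, 1.0, 0.0, -0.0]
ft_force: [-0.4, 0.5, 0.3]
grip_width: 0.051
grasp_force: 0.0
```

```bash
python3 - <<'E'
from h import *
s=get_state();print(s['time_s'],s['eef_pos'],s['q'])
f=grab_frame('wrist');cv2.imwrite('pics/w11.png',f['image'])
for q in ('fitting_2','pipe_stub'):
    for r in place_of(q,f)[:6]: print(q,round(r['score'],2),np.round(r['pixel']),np.round(at(f,r['pixel'],0,s),4))
E
```

```text
37.1 [ 0.44787642 -0.2592477   0.22599722] [-5.96245817e-01  6.90961950e-02  1.53906281e+00  4.15054231e-04
  1.53375643e+00 -2.10708476e+00]
fitting_2 0.65 [318. 180.] [ 0.448  -0.2599  0.    ]
pipe_stub 0.61 [224. 219.] [ 0.4788 -0.3457  0.    ]
```

Right on it. Down .143 and grip, then carry to (0.515,0.134).

arm_command(
  rows=[
    [[0, 0, -0.8], 0, 0.6],
    [[0, 0, -1], 0, 0.6],
    [[0, 0, -1], 0, 0.6],
    [[0, 0, -1], 0, 0.6],
    [[0, 0, -1], 0, 0.6],
  ],
)

```text
time_s: 37.67
eef_pos: [0.4481, -0.2587, 0.1052]
tool_rot: [0.029, 1.0, -0.0, 0.0]
ft_force: [0.6, 0.2, -0.2]
grip_width: 0.0512
grasp_force: 0.0
```

arm_command(
  rows=[
    [[0, 0, -0.92], 0, 0.6],
    [[0, 0, 0], 0, 0.6],
    [[0, 0, 0], 0, 0.6],
  ],
)

```text
time_s: 37.92
eef_pos: [0.4476, -0.2587, 0.0825]
tool_rot: [0.029, 1.0, 0.001, -0.001]
ft_force: [0.3, -0.2, -0.0]
grip_width: 0.0513
grasp_force: 0.0
```

arm_command(
  rows=[
    [[0, 0, 0], 0, 0],
    [[0, 0, 0], 0, 0],
    [[0, 0, 0], 0, 0],
    [[0, 0, 0], 0, 0],
    [[0, 0, 0], 0, 0],
  ],
)

```text
time_s: 38.33
eef_pos: [0.4487, -0.26, 0.0853]
tool_rot: [0.03, 1.0, -0.001, 0.002]
ft_force: [-1.6, 1.9, 7.3]
grip_width: 0.021
grasp_force: 39.0
```

arm_command(
  rows=[
    [[0, 0, 0], 0, 0],
    [[0, 0, 0.5], 0, 0],
    [[0, 0, 1], 0, 0],
    [[0, 0, 1], 0, 0],
    [[0, 0, 1], 0, 0],
  ],
)

```text
time_s: 38.75
eef_pos: [0.4476, -0.2595, 0.1723]
tool_rot: [0.03, 1.0, -0.0, 0.0]
ft_force: [0.1, 0.0, -0.9]
grip_width: 0.0209
grasp_force: 39.2
```

arm_command(
  rows=[
    [[0, 0, 1], 0, 0],
    [[0, 0.5, 1], 0, 0],
    [[0.17, 1, 0], 0, 0],
    [[0.17, 1, 0], 0, 0],
    [[0.17, 1, 0], 0, 0],
  ],
)

```text
time_s: 39.17
eef_pos: [0.4606, -0.1713, 0.222]
tool_rot: [0.03, 1.0, -0.0, 0.001]
ft_force: [0.7, 0.5, -0.5]
grip_width: 0.0209
grasp_force: 39.3
```

arm_command(
  rows=[
    [[0.17, 1, 0], 0, 0],
    [[0.17, 1, 0], 0, 0],
    [[0.17, 1, 0], 0, 0],
    [[0.17, 1, 0], 0, 0],
    [[0.17, 1, 0], 0, 0],
  ],
)

```text
time_s: 39.58
eef_pos: [0.4818, -0.0459, 0.2215]
tool_rot: [0.03, 1.0, -0.0, 0.001]
ft_force: [1.0, -1.0, -1.0]
grip_width: 0.0209
grasp_force: 39.3
```

arm_command(
  rows=[
    [[0.17, 1, 0], 0, 0],
    [[0.17, 1, 0], 0, 0],
    [[0.17, 1, 0], 0, 0],
    [[0.17, 1, 0], 0, 0],
    [[0.17, 1, 0], 0, 0],
  ],
)

```text
time_s: 40.0
eef_pos: [0.5031, 0.0792, 0.2215]
tool_rot: [0.03, 1.0, 0.0, 0.001]
ft_force: [0.5, -0.3, -0.8]
grip_width: 0.0206
grasp_force: 39.3
```

arm_command(
  rows=[
    [[0.2, 1, 0], 0, 0],
    [[0.2, 1, 0], 0, 0],
    [[0, 0, 0], 0, 0],
    [[0, 0, 0], 0, 0],
    [[0, 0, 0], 0, 0],
  ],
)

```text
time_s: 40.42
eef_pos: [0.5129, 0.1277, 0.221]
tool_rot: [0.03, 1.0, -0.0, 0.0]
ft_force: [-1.7, -0.2, -0.7]
grip_width: 0.0211
grasp_force: 39.4
```

arm_command(
  rows=[
    [[0.05, 0.14, -1], 0, 0],
    [[0, 0, -1], 0, 0],
    [[0, 0, -1], 0, 0],
    [[0, 0, -0.2], 0, 0],
    [[0, 0, 0], 0, 0],
  ],
)

```text
time_s: 40.83
eef_pos: [0.5137, 0.1304, 0.1399]
tool_rot: [0.031, 1.0, -0.0, -0.001]
ft_force: [-1.3, 0.3, -1.0]
grip_width: 0.0207
grasp_force: 39.4
```

arm_command(
  rows=[
    [[0, 0, -0.06], 0, 0],
    [[0, 0, 0], 0, 0],
    [[0, 0, 0], 0, 0],
  ],
)

```text
time_s: 41.08
eef_pos: [0.5148, 0.1313, 0.1404]
tool_rot: [0.03, 1.0, 0.0, 0.001]
ft_force: [-0.2, 0.3, -1.2]
grip_width: 0.0212
grasp_force: 39.4
```

arm_command(
  rows=[
    [[0, 0, -0.06], 0, 0],
    [[0, 0, 0], 0, 0],
  ],
)

```text
time_s: 41.25
eef_pos: [0.5144, 0.1314, 0.138]
tool_rot: [0.03, 1.0, 0.0, 0.0]
ft_force: [-0.9, -0.5, -0.4]
grip_width: 0.021
grasp_force: 39.4
```

arm_command(
  rows=[
    [[0, 0, -0.03], 0, 0],
    [[0, 0, 0], 0, 0],
  ],
)

```text
time_s: 41.42
eef_pos: [0.5144, 0.1315, 0.1375]
tool_rot: [0.03, 1.0, 0.0, 0.0]
ft_force: [-1.2, -0.5, 1.6]
grip_width: 0.0205
grasp_force: 39.7
```

arm_command(
  rows=[
    [[0, 0, -0.03], 0, 0],
    [[0, 0, 0], 0, 0.6],
    [[0, 0, 0], 0, 0.6],
    [[0, 0, 0], 0, 0.6],
    [[0, 0, 0.6], 0, 0.6],
  ],
)

```text
time_s: 41.83
eef_pos: [0.5128, 0.1312, 0.1481]
tool_rot: [0.03, 1.0, -0.001, -0.003]
ft_force: [-0.3, -0.1, -0.2]
grip_width: 0.0511
grasp_force: 0.0
```

arm_command(
  rows=[
    [[0, 0, 1], 0, 0.6],
    [[0, 0, 1], 0, 0.6],
    [[0, 0, 1], 0, 0.6],
    [[-0.08, -1, 0], 0, 0.6],
    [[-0.08, -1, 0], 0, 0.6],
  ],
)

```text
time_s: 42.25
eef_pos: [0.5108, 0.0817, 0.2281]
tool_rot: [0.029, 1.0, 0.0, 0.002]
ft_force: [-0.5, 0.2, -0.1]
grip_width: 0.0511
grasp_force: 0.0
```

arm_command(
  rows=[
    [[-0.08, -1, 0], 0, 0.6],
    [[-0.08, -1, 0], 0, 0.6],
    [[-0.08, -1, 0], 0, 0.6],
    [[-0.08, -1, 0], 0, 0.6],
    [[-0.08, -1, 0], 0, 0.6],
  ],
)

```text
time_s: 42.67
eef_pos: [0.4999, -0.0447, 0.226]
tool_rot: [0.03, 1.0, 0.0, -0.0]
ft_force: [0.5, -0.3, 0.7]
grip_width: 0.0511
grasp_force: 0.0
```

arm_command(
  rows=[
    [[-0.08, -1, 0], 0, 0.6],
    [[-0.08, -1, 0], 0, 0.6],
    [[-0.08, -1, 0], 0, 0.6],
    [[-0.08, -1, 0], 0, 0.6],
    [[-0.08, -1, 0], 0, 0.6],
  ],
)

```text
time_s: 43.08
eef_pos: [0.4899, -0.1698, 0.226]
tool_rot: [0.03, 1.0, 0.0, -0.0]
ft_force: [-0.4, 0.8, 0.6]
grip_width: 0.051
grasp_force: 0.0
```

arm_command(
  rows=[
    [[-0.06, -1, 0], 0, 0.6],
    [[-0.06, -1, 0], 0, 0.6],
    [[-0.06, -1, 0], 0, 0.6],
    [[-0.06, -1, 0], 0, 0.6],
    [[-0.06, -1, 0], 0, 0.6],
  ],
)

```text
time_s: 43.5
eef_pos: [0.4825, -0.2948, 0.2258]
tool_rot: [0.03, 1.0, 0.0, -0.0]
ft_force: [0.0, 1.1, 0.1]
grip_width: 0.0513
grasp_force: 0.0
```

arm_command(
  rows=[
    [[0, -1, 0], 0, 0.6],
    [[0, -1, 0], 0, 0.6],
    [[0, 0, 0], 0, 0.6],
    [[0, 0, 0], 0, 0.6],
    [[0, 0, 0], 0, 0.6],
  ],
)

```text
time_s: 43.92
eef_pos: [0.4827, -0.3431, 0.2257]
tool_rot: [0.03, 1.0, 0.0, -0.0]
ft_force: [-0.1, 0.5, 0.9]
grip_width: 0.0512
grasp_force: 0.0
```

```bash
python3 - <<'E'
from h import *
s=get_state();print(s['time_s'],s['eef_pos'],s['q'])
f=grab_frame('wrist');cv2.imwrite('pics/w12.png',f['image'])
for q in ('pipe_stub',):
    for r in place_of(q,f)[:6]: print(q,round(r['score'],2),np.round(r['pixel']),np.round(at(f,r['pixel'],0,s),4))
    for r in trace(q,f)[:3]: print('T',q,round(r['score'],2),np.round(r['extent']))
f=grab_frame('scene');cv2.imwrite('pics/s12.png',f['image'])
E
```

```text
43.9167 [ 0.48274679 -0.34308865  0.22574704] [-6.80366010e-01  2.76782686e-01  1.30636718e+00  4.22692766e-04
  1.55936605e+00 -2.19144010e+00]
pipe_stub 0.86 [310. 175.] [ 0.4781 -0.3503  0.    ]
T pipe_stub 0.58 [312. 194.  36.  64.]
```

arm_command(
  rows=[
    [[-0.14, -0.18, 0], 0, 0.6],
    [[0, 0, -0.7], 0, 0.6],
    [[0, 0, -1], 0, 0.6],
    [[0, 0, -1], 0, 0.6],
    [[0, 0, -1], 0, 0.6],
  ],
)

```text
time_s: 44.53
eef_pos: [0.4791, -0.348, 0.133]
tool_rot: [0.03, 1.0, -0.0, 0.0]
ft_force: [0.9, -0.4, -0.0]
grip_width: 0.0512
grasp_force: 0.0
```

arm_command(
  rows=[
    [[0, 0, -1], 0, 0.6],
    [[0, 0, 0], 0, 0.6],
    [[0, 0, 0], 0, 0.6],
    [[0, 0, 0], 0, 0],
    [[0, 0, 0], 0, 0],
  ],
)

```text
time_s: 44.95
eef_pos: [0.4801, -0.3488, 0.1112]
tool_rot: [0.03, 1.0, -0.001, 0.002]
ft_force: [-0.8, 0.1, 0.7]
grip_width: 0.0278
grasp_force: 0.0
```

arm_command(
  rows=[
    [[0, 0, 0], 0, 0],
    [[0, 0, 0], 0, 0],
    [[0, 0, 0], 0, 0],
  ],
)

```text
time_s: 45.2
eef_pos: [0.4801, -0.3487, 0.1111]
tool_rot: [0.03, 1.0, -0.001, 0.002]
ft_force: [-0.3, 1.5, 6.4]
grip_width: 0.0211
grasp_force: 38.9
```

arm_command(
  rows=[
    [[0, 0, 0.5], 0, 0],
    [[0, 0, 1], 0, 0],
    [[0, 0, 1], 0, 0],
    [[0, 0, 1], 0, 0],
    [[0, 0, 1], 0, 0],
  ],
)

```text
time_s: 45.62
eef_pos: [0.479, -0.3479, 0.2231]
tool_rot: [0.03, 1.0, 0.0, -0.0]
ft_force: [0.3, -0.7, -1.9]
grip_width: 0.021
grasp_force: 39.2
```

arm_command(
  rows=[
    [[0, 0.5, 0.2], 0, 0],
    [[0.08, 1, 0.2], 0, 0],
    [[0.08, 1, 0], 0, 0],
    [[0.08, 1, 0], 0, 0],
    [[0.08, 1, 0], 0, 0],
  ],
)

```text
time_s: 46.03
eef_pos: [0.4867, -0.2335, 0.2303]
tool_rot: [0.03, 1.0, 0.001, -0.001]
ft_force: [0.3, -0.2, -2.8]
grip_width: 0.0214
grasp_force: 39.4
```

arm_command(
  rows=[
    [[0.08, 1, 0], 0, 0],
    [[0.08, 1, 0], 0, 0],
    [[0.08, 1, 0], 0, 0],
    [[0.08, 1, 0], 0, 0],
    [[0.08, 1, 0], 0, 0],
  ],
)

```text
time_s: 46.45
eef_pos: [0.4965, -0.1085, 0.2303]
tool_rot: [0.03, 1.0, 0.0, -0.001]
ft_force: [-0.7, -0.6, -1.2]
grip_width: 0.021
grasp_force: 39.4
```

arm_command(
  rows=[
    [[0.08, 1, 0], 0, 0],
    [[0.08, 1, 0], 0, 0],
    [[0.08, 1, 0], 0, 0],
    [[0.08, 1, 0], 0, 0],
    [[0.08, 0.8, 0], 0, 0],
  ],
)

```text
time_s: 46.87
eef_pos: [0.5062, 0.0119, 0.2303]
tool_rot: [0.029, 1.0, 0.0, -0.001]
ft_force: [0.3, -0.5, -2.1]
grip_width: 0.0211
grasp_force: 39.4
```

arm_command(
  rows=[
    [[0.08, 0.4, 0], 0, 0],
    [[0, 0, 0], 0, 0],
    [[0, 0, 0], 0, 0],
    [[0, 0, 0], 0, 0],
  ],
)

```text
time_s: 47.2
eef_pos: [0.509, 0.0187, 0.2309]
tool_rot: [0.03, 1.0, -0.0, -0.0]
ft_force: [0.1, 0.4, -2.0]
grip_width: 0.0212
grasp_force: 39.4
```

arm_command(
  rows=[
    [[0, 0.84, 0], 0, 0],
    [[0, 0, -0.8], 0, 0],
    [[0, 0, -1], 0, 0],
    [[0, 0, -0.75], 0, 0],
    [[0, 0, 0], 0, 0],
  ],
)

```text
time_s: 47.62
eef_pos: [0.508, 0.0394, 0.1641]
tool_rot: [0.031, 1.0, -0.0, -0.002]
ft_force: [-0.1, -0.2, -2.1]
grip_width: 0.0212
grasp_force: 39.8
```

arm_command(
  rows=[
    [[0, 0, 0], 0, 0],
    [[0, 0, 0], 0, 0],
  ],
)

```text
time_s: 47.78
eef_pos: [0.5097, 0.0398, 0.1687]
tool_rot: [0.03, 1.0, 0.0, 0.001]
ft_force: [0.1, -0.7, -1.0]
grip_width: 0.0212
grasp_force: 39.8
```

arm_command(
  rows=[
    [[0, 0, -0.05], 0, 0],
    [[0, 0, 0], 0, 0],
  ],
)

```text
time_s: 47.95
eef_pos: [0.5096, 0.0402, 0.1671]
tool_rot: [0.03, 1.0, 0.0, 0.001]
ft_force: [-0.0, -1.0, -1.7]
grip_width: 0.0208
grasp_force: 39.7
```

arm_command(
  rows=[
    [[0, 0, -0.1], 0, 0],
    [[0, 0, 0], 0, 0],
  ],
)

```text
time_s: 48.12
eef_pos: [0.5092, 0.0404, 0.1636]
tool_rot: [0.03, 1.0, 0.0, -0.0]
ft_force: [0.4, -1.1, -2.2]
grip_width: 0.0211
grasp_force: 39.7
```

arm_command(
  rows=[
    [[0, 0, -0.05], 0, 0],
    [[0, 0, 0], 0, 0],
  ],
)

```text
time_s: 48.28
eef_pos: [0.5094, 0.0405, 0.1627]
tool_rot: [0.03, 1.0, 0.0, 0.0]
ft_force: [-0.4, -0.1, -1.6]
grip_width: 0.021
grasp_force: 39.9
```

arm_command(
  rows=[
    [[0, 0, -0.04], 0, 0],
    [[0, 0, 0], 0, 0],
  ],
)

```text
time_s: 48.45
eef_pos: [0.5095, 0.0405, 0.1625]
tool_rot: [0.03, 1.0, 0.0, 0.001]
ft_force: [-2.1, -0.6, 4.7]
grip_width: 0.0209
grasp_force: 40.5
```

Contact. Releasing and retreating upward, back from the table, for a final look.

arm_command(
  rows=[
    [[0, 0, 0], 0, 0.6],
    [[0, 0, 0], 0, 0.6],
    [[0, 0, 0], 0, 0.6],
    [[0, 0, 0], 0, 0.6],
    [[0, 0, 0.6], 0, 0.6],
  ],
)

```text
time_s: 48.87
eef_pos: [0.5079, 0.0404, 0.1736]
tool_rot: [0.03, 1.0, -0.0, -0.003]
ft_force: [0.3, 0.1, 0.2]
grip_width: 0.0513
grasp_force: 0.0
```

arm_command(
  rows=[
    [[0, 0, 1], 0, 0.6],
    [[0, 0, 1], 0, 0.6],
    [[0, 0, 1], 0, 0.6],
    [[0, 0, 1], 0, 0.6],
    [[0, 0, 1], 0, 0.6],
  ],
)

```text
time_s: 49.28
eef_pos: [0.5091, 0.0404, 0.3026]
tool_rot: [0.03, 1.0, 0.0, 0.0]
ft_force: [0.2, 0.3, 0.3]
grip_width: 0.0512
grasp_force: 0.0
```

arm_command(
  rows=[
    [[0.5, 1, 0], 0, 0.6],
    [[0.5, 1, 0], 0, 0.6],
    [[0, 0, 0], 0, 1],
    [[0, 0, 0], 0, 1],
    [[0, 0, 0], 0, 1],
  ],
)

```text
time_s: 49.7
eef_pos: [0.5341, 0.0903, 0.301]
tool_rot: [0.03, 1.0, -0.0, -0.0]
ft_force: [0.5, 0.3, -0.3]
grip_width: 0.0842
grasp_force: 0.0
```

```bash
python3 - <<'E'
from h import *
s=get_state();print(s['time_s'],s['eef_pos'])
f=grab_frame('wrist');im=f['image']
c=proj(f,[.560,.084,.056],s)[0].round().astype(int);print(c)
o=cv2.resize(im[c[1]-110:c[1]+110,c[0]-130:c[0]+170],None,fx=2.6,fy=2.6,interpolation=cv2.INTER_CUBIC)
a=cv2.resize(im[c[1]-15:c[1]+15,c[0]-18:c[0]+18],None,fx=5,fy=5,interpolation=cv2.INTER_CUBIC)
o[-a.shape[0]:,-a.shape[1]:]=a;cv2.imwrite('pics/fin.png',o)
for q in ('fitting_1','pipe_stub','pin_tip','lock_pin'):
    for r in place_of(q,f)[:6]: print(q,round(r['score'],2),np.round(r['pixel']),np.round(at(f,r['pixel'],.048 if 'pin_' in q else .052,s),4))
E
```

```text
49.7 [0.53408797 0.09026223 0.30102014]
[314 202]
fitting_1 0.85 [268. 243.] [0.6009 0.0357 0.052 ]
fitting_1 0.7 [365. 149.] [0.5137 0.1325 0.052 ]
fitting_1 0.64 [101. 231.] [ 0.579  -0.1243  0.052 ]
pipe_stub 0.68 [264. 146.] [0.5059 0.042  0.052 ]
pin_tip 0.77 [449. 222.] [0.5906 0.2132 0.048 ]
lock_pin 0.8 [452. 124.] [0.4963 0.2091 0.052 ]
lock_pin 0.69 [44. 24.] [ 0.3957 -0.1265  0.052 ]
```

View pics/fin.png

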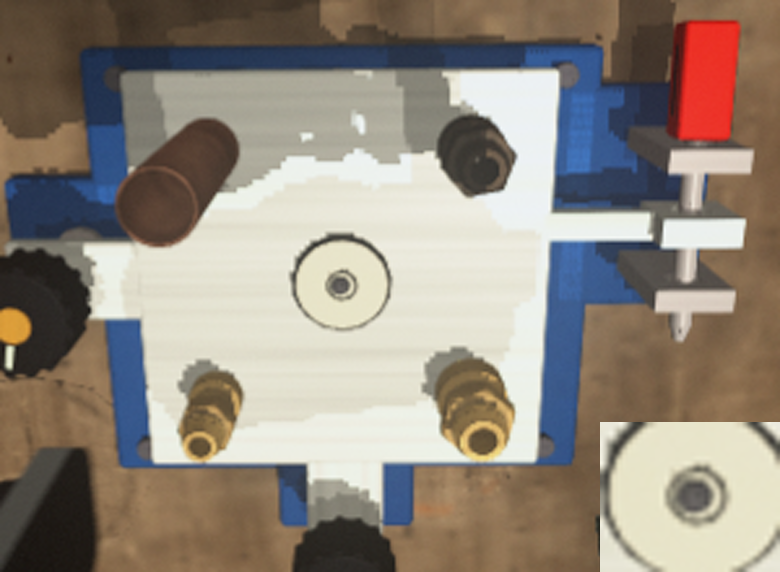

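All four parts stand upright at the plate's corners, at crop positions (205,150), (477,155), (475,410) and (210,415). The ball is inside the ring and the pin is fully home through the ears and eye at (690,200). Handing in.

```bash
python3 -c "
from rig import *
print(hand_in())"
```

```text
the job is handed in; nothing more can be done
None
```

I handed the job in with the plate level, the pin fully home, and all three couplings and the pipe stub standing upright on the plate beside the ball level; the hand-in returned no verdict.

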